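# Hang the hooked bin on the slat panel

### The arm

A 6-joint arm with a two-finger parallel gripper is mounted at the origin on the work surface. World frame = base frame: x ahead of the robot, y to its left, z up, the work surface at z = 0. Lengths are in m, angles in rad, forces in N, time in s.
With the tool pointing down it reaches from about 0.35 to 0.775 m from the base axis. Payload 5.5 kg.
Tool frame: the origin (TCP) lies midway between the tips of the shut fingers; the grasp point (between the pads) lies 19 mm behind it; z points along the fingers, y is the line along which they close (so a half turn about z gives the same grasp; the last joint's range is limited). The gripper opens to 85 mm and grips with 20 to 120 N. Pads are 22 mm wide; open, the fingers measure 114 mm over their backs; the gripper's body (76 mm by 85 mm) begins 54 mm behind the grasp point. The pads swing forward as they close: fully open they stand 13 mm farther back than shut.
Start: joints at [-1.435, 0.313, 0.046, 1.304, 0, 1.431], TCP at [0.157, -0.553, 0.231] pointing down, gripper open.
Joint ranges: [-2.76, 2.76], [-0.86, 1.69], [-1.03, 1.26], [-2.2, 2.34], [-1.47, 1.5], [-3.14, 3.14]. Speed limits (rad/s): [2.57, 2.57, 3.14, 3.14, 3.14, 3.14].

### API

Orientations are given as a unit quaternion [w, x, y, z].
In Python, from workcell import telemetry, imaging, env gives the robot as it stands. The module is installed in compiled form; this text tells all that it offers.
- The arm moves only by the tool step_arm, never from a script. Its argument "moves" is a list of rows, each a list of 3 entries, a list of its own where there are three numbers: the shift along the tool's x, y, z in mm, then the turn, a rotation vector about the tool's x, y, z in rad, then the finger opening in mm, from 0 to 85.4. A call has 1 to 8 rows; each row is the pose to reach, as a shift and turn from the pose commanded when the call began, along the tool's axes at that moment; what a row does not reach only later rows make up. A row lasts 1/12 s, in which the tool goes at most 41.7 mm and 7.16 degrees, less where a joint would pass 70% of its speed; a pose out of reach is approached as far as the arm can. A call with a gripper value outside its range is refused whole. The fingers move at their own pace and stop on an object; "grip_force" is the grip in N (left out, the last holds). Time passes only in rows, so rows that repeat a pose let the fingers close. It gives the time, the measured TCP pose, the force, the opening and the grip force at its end, in the units of the state.
- telemetry.get_state(): the state, without advancing time (a new reading comes with each control period).
- imaging.read_camera(name): name is "side" or "top"; returns the picture (420x560x3 uint8, red, green, blue); there is no depth.
- imaging.camera_params(name): a dict with "camera_matrix" (3x3 intrinsics, pixels), "pose" (4x4, takes a point from camera to world coordinates). Camera axes: x right, y up, looking along -z (the intrinsics and any distortion apply to the point x, -y, -z); pixel columns grow to the right and rows downward; lengths in m; the calibration is good to about 2 mm. A picture is of the moment at which its call begins. camera_params takes no time and is no camera call.
- env.hand_in(): hands the job in; it is judged then, once.
The state is a dict: "clock": time; "joint_pos": joint angles; "qvel": joint speeds; "tau": joint torques, N m; "tcp_pos": TCP position; "orientation": TCP orientation; "wrist_force": force on the tool from outside, world axes, zero at the start; "ft_torque": the same for the moment, N m; "finger_gap": finger opening in m; "grip_force": force on a finger pad.
Only numpy, scipy, OpenCV 4.12 (cv2) and the standard library are available. Lean on these libraries where they do the work, as an engineer would, in place of code of your own. Each camera call takes 0.05 s, during which the arm holds its last target. There are 200 camera calls.

### The job

Pull the tray of the low wooden cabinet out to its stop and take the black bin with the hook on its back from it. Hang the bin in the free part of the slat panel's top groove: tip its front up so that the hook goes into the groove, then swing it down until it sits level on the groove's lower edge with its back against the panel. Leave the tray pulled out, and do not tip over the rook or the jar on it or shift the other things on the desk.

Things in the scene. Friction and masses are not known exactly. Their poses are not given: they have to be found in the camera images.
- tray (a joint): How far the cabinet's tray is pulled out, in m: 0 shut, 0.15 at its stop. It slides along -x of tray_handle (roughly towards the robot), runs with 1 to 2 N of friction and stays where it is left. Its wooden front is 66 mm high; its floor, 12 mm above the desk, is 190 mm deep and 224 wide inside, with 14 mm high rims at the sides and back.
- tray_handle (a point): Middle of the steel bar handle on the tray's front: bar 11 mm thick, 100 mm long, level along this point's y, 46 mm above the desk, its axis 35 mm clear of the tray's front (29 mm gap behind the bar), on two thin stems 42 mm either side of the middle. x points into the cabinet, z up.
- cabinet: Low plywood cabinet, fixed on the desk, 210 mm deep (x), 260 wide (y), 84 high, with paint pots along the rear of its top; origin at the centre of its underside, its front (the tray's side) faces -x.
- bin_center (a point): Centre (half-way up the box, hook not counted) of the black plastic bin to be hung: loose, empty, 60 to 130 g, at first on the tray, its front to the robot. Box 90 mm deep (x), 56 wide (y), 39 high (z), walls 3 mm. x points to its back, z up. Flat sides to grip across y: full height from x = -14 mm to the back, 26 mm high farther forward; the front is 22 mm high.
- bin_hook (a point): Where the underside of the bin's hook meets the back face: 45 mm behind the bin's centre, 16.5 mm above it; same axes as the bin. The hook is 46 mm wide: an arm 3 mm thick (z 0 to 3 mm here) runs straight back to x = 8.5 mm, and a tab 3 mm thick (x 5.5 to 8.5 mm) stands on its end up to z = 22 mm.
- bin_tip (a point): Middle of the upper edge of the bin's hook tab, 52 mm behind the bin's centre and 38.5 mm above it (7 mm and 22 mm from bin_hook); same axes as the bin.
- panel: Upright aluminium slat panel with dark back, fixed on the desk to the robot's right, 360 mm long (y), 24 thick, 195 high; origin on the desk below the middle of its front face, x points into the panel, z up. Two level grooves; in the lower one, 75 mm up, are two short hooks and a roll of tape reaching 65 mm out.
- groove (a point): Lower edge of the panel's top groove, on the front face, near the middle of the groove's free part; x into the panel, y along the groove, z up. Free from y = -150 to +144 mm, where a like bin hangs (fixed); the ends are closed. Mouth 16 mm high (z 0 to 16 mm) between slat lips 3.5 mm thick; behind them a hollow from x = 3.5 to 17.5 mm, z = -9 to 30 mm. The panel's top is at z = 40 mm.
- groove_mouth (a point): Middle of the mouth of the top groove, 8 mm above groove, same axes. The hook is taller than the mouth and goes in only with the bin's front tipped up some 35 to 50 degrees. Well hung: bin_hook at groove, bin level, arm on the lower edge, back on the front face (2 mm of play), tab 6 mm up behind the upper lip.
- rook: Cream ceramic chess rook, 34 mm across and 51 high, standing loose on the tray; origin at the centre of its underside, z up its axis.
- jar: Small glass jar with steel cap, 30 mm across and 50 high, standing loose on the tray; origin at the centre of its underside, z up its axis.
- canister: White plastic canister with grey twist cap, 66 mm across and 107 high, standing on the desk; origin at the centre of its underside.
- dune: Sand-coloured resin dune tile, 100 by 100 mm, about 15 high, lying on the desk; origin at the centre of its underside.
- file: Flat steel file with wooden handle, 255 mm long, lying on the desk along its x; origin under it, 125 mm from the handle's end.
- mug: Cream mug, 76 mm across and 90 high, on the desk; origin at the centre of its underside.

How it is judged:
By the outcome, as a careful person would: the job done as asked, in the order asked, and still so for the second after the job is handed in, with the robot touching nothing.
It also fails if it takes over 54 s, if anything falls off the work surface, if the arm or the gripper's body presses on something with over 40 N, if the wrist force passes 120 N, or if a joint passes its speed limit or range.

## Working session

There is one attempt and no reset: what is moved stays moved. The work goes in short steps, Python scripts to look and compute and a tool call to move; the robot and the scene stay as the last step left them, time stands still between calls to the robot, and variables do not carry over. Pictures are saved under pics/ and viewed, at most 12 in all, crops included, and the job is handed in when it is done.

Besides the shell and the picture viewer there is one more tool, called after "Request:" by a JSON object that holds its "method" and its "body", one argument or row to a line. step_arm: Moves the arm, as the interface text tells. Its arguments: {"type":"object","properties":{"moves":{"type":"array"},"grip_force":{"type":"number"}},"required":["moves"]}

```bash
mkdir -p pics; python3 - <<'E'
from workcell import telemetry, imaging
import cv2, numpy as np
np.set_printoptions(precision=4,suppress=True)
for n in("side","top"):
    im=imaging.read_camera(n); cv2.imwrite(f"pics/{n}0.png",im[...,::-1])
    p=imaging.camera_params(n); print(n,p)
print(telemetry.get_state())
E
```

```text
side {'camera_matrix': array([[398.5736,   0.    , 283.9618],
       [  0.    , 398.5736, 209.953 ],
       [  0.    ,   0.    ,   1.    ]]), 'pose': array([[-0.9827,  0.1267, -0.1354,  0.3987],
       [-0.185 , -0.6181,  0.764 ,  0.8035],
       [ 0.0131,  0.7758,  0.6308,  0.7373],
       [ 0.    ,  0.    ,  0.    ,  1.    ]])}
top {'camera_matrix': array([[399.6876,   0.    , 276.0118],
       [  0.    , 399.6876, 200.6474],
       [  0.    ,   0.    ,   1.    ]]), 'pose': array([[-0.0021,  0.9894, -0.1451,  0.3965],
       [-0.9999, -0.0001,  0.0135,  0.0703],
       [ 0.0133,  0.1451,  0.9893,  1.2391],
       [ 0.    ,  0.    ,  0.    ,  1.    ]])}
{'clock': 0.1, 'joint_pos': array([-1.4346,  0.3139,  0.0451,  1.3036,  0.    ,  1.4312]), 'qvel': array([ 0.0002, -0.0001,  0.004 , -0.0006, -0.0004,  0.0008]), 'tau': array([  0.0028, -48.1725,  29.9244,   0.0127,  -0.0002,  -0.    ]), 'tcp_pos': array([ 0.1565, -0.5528,  0.2305]), 'orientation': array([-0.0008,  0.9905,  0.1375,  0.    ]), 'wrist_force': array([-0.0015, -1.0112, -0.0454]), 'ft_torque': array([-0.0455,  0.0277,  0.013 ]), 'grip_force': 0.0, 'finger_gap': 0.08544625877479271}
```

View pics/side0.png

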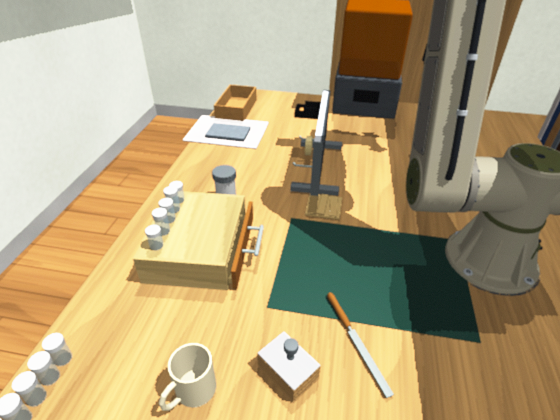

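View pics/top0.png

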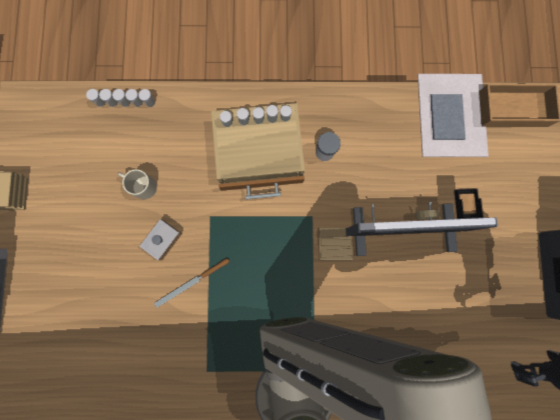

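```bash
cat > h.py <<'E'
import numpy as np, cv2
from workcell import telemetry, imaging
from scipy.spatial.transform import Rotation as R
np.set_printoptions(precision=4,suppress=True)
def ray(n,uv):
    p=imaging.camera_params(n);K=p["camera_matrix"];T=p["pose"]
    uv=np.atleast_2d(uv).astype(float)
    d=np.c_[(uv[:,0]-K[0,2])/K[0,0],-(uv[:,1]-K[1,2])/K[1,1],-np.ones(len(uv))]
    return T[:3,3],d@T[:3,:3].T
def onz(n,uv,z):
    o,d=ray(n,uv); return o+d*((z-o[2])/d[:,2])[:,None]
def proj(n,P):
    p=imaging.camera_params(n);K=p["camera_matrix"];T=p["pose"]
    c=(np.atleast_2d(P)-T[:3,3])@T[:3,:3]
    return np.c_[K[0,2]-K[0,0]*c[:,0]/c[:,2],K[1,2]+K[1,1]*c[:,1]/c[:,2]]
def tri(uvs,uvt):
    o1,d1=ray("side",uvs);o2,d2=ray("top",uvt);d1=d1[0];d2=d2[0]
    a=np.linalg.lstsq(np.c_[d1,-d2],o2-o1,rcond=None)[0]
    p,q=o1+a[0]*d1,o2+a[1]*d2
    return (p+q)/2,np.linalg.norm(p-q)
def delta(pos,Rt):
    s=telemetry.get_state();q=s["orientation"];R0=R.from_quat([q[1],q[2],q[3],q[0]])
    sh=R0.inv().apply(np.array(pos)-s["tcp_pos"])*1000
    rv=(R0.inv()*Rt).as_rotvec()
    print("shift",sh.round(1),"turn",rv.round(3)," steps",np.linalg.norm(sh)/41.7,np.degrees(np.linalg.norm(rv))/7.16)
def tool(yaw,tilt=0):
    # tool x yaw (world), pointing down; tilt>0: about world-y-like horizontal axis
    Rz=R.from_euler('z',yaw)
    return Rz*R.from_euler('x',np.pi)*R.from_euler('y',tilt)
E
python3 - <<'E'
from h import *
t=cv2.imread("pics/top0.png");s=cv2.imread("pics/side0.png")
def rect(im,mask,off,nm,mn=30):
    n,l,st,c=cv2.connectedComponentsWithStats(mask.astype(np.uint8))
    for i in range(1,n):
        if st[i,4]>=mn:
            ys,xs=np.where(l==i);r=cv2.minAreaRect(np.c_[xs,ys].astype(np.float32)+np.float32(off));print(nm,st[i,4],np.round(cv2.boxPoints(r),1).tolist())
def hsv(im,x0,x1,y0,y1): return cv2.cvtColor(im[y0:y1,x0:x1],cv2.COLOR_BGR2HSV).astype(int)
h=hsv(t,236,292,182,204);rect(t,(h[...,1]<60)&(h[...,2]>90),(236,182),"handle top")
h=hsv(s,235,275,215,265);rect(s,(h[...,1]<60)&(h[...,2]>110),(235,215),"handle side")
# cabinet top-view front corners: dark orange front
h=hsv(t,205,310,165,195);rect(t,(h[...,1]>190),(205,165),"front",60)
h=hsv(t,345,505,210,240);rect(t,(h[...,1]<60)&(h[...,2]>120),(345,210),"panel top",60)
h=hsv(s,290,350,85,200);rect(s,(h[...,1]<70)&(h[...,2]>70),(290,85),"panel side",60)
cv2.imwrite("pics/c1.png",np.vstack([cv2.resize(t[170:260,340:510],None,fx=4,fy=4,interpolation=3)[:, :680],cv2.resize(s[85:205,270:440],None,fx=2,fy=2,interpolation=3).copy() if 0 else np.zeros((1,680,3),np.uint8)]))
cv2.imwrite("pics/c2.png",cv2.resize(s[85:225,270:370],None,fx=4,fy=4,interpolation=3))
E
```

```text
handle top 197 [[244.10000610351562, 185.1999969482422], [279.20001220703125, 182.60000610351562], [280.20001220703125, 196.10000610351562], [245.10000610351562, 198.6999969482422]]
handle side 209 [[241.3000030517578, 252.3000030517578], [247.39999389648438, 222.10000610351562], [263.5, 225.3000030517578], [257.5, 255.5]]
panel top 1037 [[359.79998779296875, 220.5], [496.79998779296875, 216.6999969482422], [497.1000061035156, 226.0], [360.1000061035156, 229.89999389648438]]
panel side 821 [[290.0, 147.0], [290.0, 85.0], [330.0, 85.0], [330.0, 147.0]]
panel side 74 [[325.0, 141.0], [341.0, 141.0], [341.0, 145.0], [325.0, 145.0]]
panel side 118 [[290.3999938964844, 180.89999389648438], [311.0, 179.0], [311.79998779296875, 187.8000030517578], [291.20001220703125, 189.6999969482422]]
panel side 122 [[318.20001220703125, 189.8000030517578], [319.0, 181.0], [338.70001220703125, 182.8000030517578], [337.8999938964844, 191.60000610351562]]
```

View pics/c1.png

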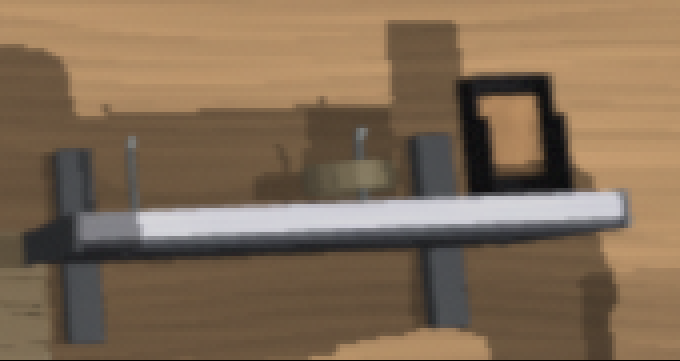

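View pics/c2.png

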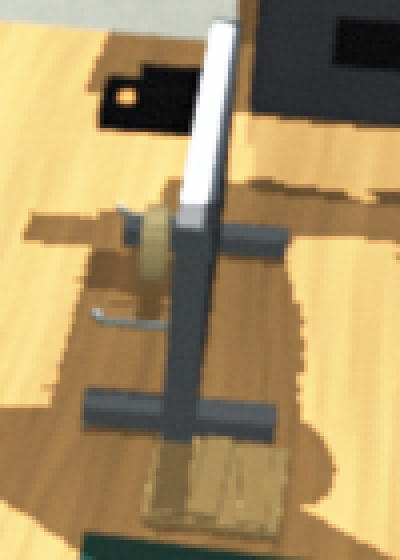

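```bash
python3 - <<'E'
from h import *
b=onz("top",[(244.9,196.7),(280.1,194.1)],.046);c=b.mean(0);print("bar",b,c,"proj side",proj("side",b))
d=b[0]-b[1];print("handle yaw",np.degrees(np.arctan2(-d[0],d[1])))
a=onz("top",[(359.5,223.2),(496.4,217.9),(359.5,231.2),(497,225.5)],.195);print("panel",a); 
e=a[1]-a[0];print(np.linalg.norm(e),"face dir",np.degrees(np.arctan2(e[0],-e[1])))
print("proj panel in side",proj("side",a))
E
```

```text
bar [[0.5835 0.1479 0.046 ]
 [0.5915 0.0416 0.046 ]] [0.5875 0.0948 0.046 ] proj side [[255.2106 254.5615]
 [261.9953 225.5816]]
handle yaw 4.2818390416211445
panel [[ 0.4897 -0.1631  0.195 ]
 [ 0.5034 -0.5264  0.195 ]
 [ 0.4687 -0.1624  0.195 ]
 [ 0.4833 -0.5264  0.195 ]]
0.36363822767506115 face dir 2.1610922346811345
proj panel in side [[313.9597 141.2858]
 [323.4562  89.5304]
 [321.5542 142.2013]
 [329.2865  90.0407]]
```

```bash
python3 - <<'E'
from h import *
y=np.radians(94.3)
delta([.5875,.0948,.15],tool(np.radians(15.8)))
delta([.5875,.0948,.15],tool(y))
print(tool(np.radians(15.8)).as_quat())
E
```

```text
shift [ 591.  -505.6   81.5] turn [-0.002 -0.     0.   ]  steps 18.754250546810667 0.013187286112429704
shift [ 591.  -505.6   81.5] turn [-0.001 -0.001 -1.37 ]  steps 18.754250546810667 10.963138659483901
[0.9905 0.1374 0.     0.    ]
```

Request:
{"method": "step_arm", "body": {
  "moves": [
    [[197, -168.5, 0], [0, 0, 0], 40],
    [[197, -168.5, 0], [0, 0, 0], 40],
    [[197, -168.5, 0], [0, 0, 0], 40],
    [[197, -168.5, 0], [0, 0, 0], 40],
    [[197, -168.5, 0], [0, 0, 0], 40],
    [[197, -168.5, 0], [0, 0, 0], 40],
    [[197, -168.5, 0], [0, 0, 0], 40],
    [[197, -168.5, 0], [0, 0, 0], 40]
  ]
}}

```text
clock: 0.77
tcp_pos: [0.3013, -0.335, 0.2313]
orientation: [-0.0, 0.99, 0.14, -0.0]
wrist_force: [0.3, -1.0, 0.3]
finger_gap: 0.0399
grip_force: 0.0
```

Request:
{"method": "step_arm", "body": {
  "moves": [
    [[197, -168.5, 0], [0, 0, 0], 30],
    [[197, -168.5, 0], [0, 0, 0], 30],
    [[197, -168.5, 0], [0, 0, 0], 30],
    [[197, -168.5, 0], [0, 0, 0], 30],
    [[197, -168.5, 0], [0, 0, 0], 30],
    [[197, -168.5, 0], [0, 0, 0], 30],
    [[197, -168.5, 0], [0, 0, 0], 30],
    [[197, -168.5, 0], [0, 0, 0], 30]
  ]
}}

```text
clock: 1.43
tcp_pos: [0.4452, -0.1208, 0.2309]
orientation: [0.0, 0.99, 0.139, -0.0]
wrist_force: [0.5, -0.5, -0.2]
finger_gap: 0.0299
grip_force: 0.0
```

Request:
{"method": "step_arm", "body": {
  "moves": [
    [[197, -168.5, 40], [0, 0, -0.9], 30],
    [[197, -168.5, 40], [0, 0, -0.9], 30],
    [[197, -168.5, 40], [0, 0, -0.9], 30],
    [[197, -168.5, 40], [0, 0, -0.9], 30],
    [[197, -168.5, 40], [0, 0, -0.9], 30],
    [[197, -168.5, 40], [0, 0, -0.9], 30],
    [[197, -168.5, 40], [0, 0, -0.9], 30],
    [[197, -168.5, 40], [0, 0, -0.9], 30]
  ]
}}

```text
clock: 2.1
tcp_pos: [0.5891, 0.094, 0.1894]
orientation: [-0.0, 0.831, 0.557, -0.001]
wrist_force: [0.2, -0.3, -0.4]
finger_gap: 0.0302
grip_force: 0.0
```

```bash
python3 - <<'E'
from h import *
s=telemetry.get_state();print(s["clock"],s["tcp_pos"],s["joint_pos"],s["finger_gap"])
delta([.5875,.0948,.12],tool(np.radians(94.3)))
E
```

```text
2.1 [0.5891 0.094  0.1894] [ 0.024   0.3705  0.0248  1.2266 -0.0004  1.9841] 0.03016043417724084
shift [ 0.2 -1.7 69.4] turn [-0.001  0.001 -0.464]  steps 1.664463637364477 3.716050171720582
```

Request:
{"method": "step_arm", "body": {
  "moves": [
    [[0.1, -0.9, 30], [0, 0, -0.464], 28],
    [[0.2, -1.7, 69], [0, 0, -0.464], 28],
    [[0.2, -1.7, 69], [0, 0, -0.464], 28],
    [[0.2, -1.7, 69], [0, 0, -0.464], 28],
    [[0.2, -1.7, 69], [0, 0, -0.464], 28]
  ]
}}

```text
clock: 2.52
tcp_pos: [0.5853, 0.0916, 0.1213]
orientation: [-0.001, 0.683, 0.73, -0.001]
wrist_force: [-0.0, 0.3, 0.6]
finger_gap: 0.0279
grip_force: 0.0
```

Request:
{"method": "step_arm", "body": {
  "moves": [
    [[0, 0, 25], [0, 0, 0], 28],
    [[0, 0, 50], [0, 0, 0], 28],
    [[0, 0, 70], [0, 0, 0], 28],
    [[0, 0, 85], [0, 0, 0], 28],
    [[0, 0, 93], [0, 0, 0], 28],
    [[0, 0, 93], [0, 0, 0], 28]
  ]
}}

```text
clock: 3.02
tcp_pos: [0.585, 0.093, 0.0278]
orientation: [-0.001, 0.684, 0.729, -0.001]
wrist_force: [-0.5, -0.6, -0.5]
finger_gap: 0.028
grip_force: 0.0
```

Request:
{"method": "step_arm", "body": {
  "moves": [
    [[0, 0, 0], [0, 0, 0], 10],
    [[0, 0, 0], [0, 0, 0], 5],
    [[0, 0, 0], [0, 0, 0], 5],
    [[0, 0, 0], [0, 0, 0], 5]
  ],
  "grip_force": 25
}}

```text
clock: 3.35
tcp_pos: [0.587, 0.0939, 0.0304]
orientation: [0.001, 0.683, 0.731, -0.0]
wrist_force: [-0.3, -4.8, 0.1]
finger_gap: 0.0099
grip_force: 24.5
```

Request:
{"method": "step_arm", "body": {
  "moves": [
    [[0, -10, 0], [0, 0, 0], 5],
    [[0, -28, 0], [0, 0, 0], 5],
    [[0, -48, 0], [0, 0, 0], 5],
    [[0, -68, 0], [0, 0, 0], 5],
    [[0, -88, 0], [0, 0, 0], 5],
    [[0, -108, 0], [0, 0, 0], 5],
    [[0, -124, 0], [0, 0, 0], 5],
    [[0, -134, 0], [0, 0, 0], 5]
  ]
}}

```text
clock: 4.02
tcp_pos: [0.4529, 0.0808, 0.0304]
orientation: [0.005, 0.683, 0.73, -0.003]
wrist_force: [4.2, -21.7, -4.0]
finger_gap: 0.0099
grip_force: 25.2
```

Request:
{"method": "step_arm", "body": {
  "moves": [
    [[0, -6, 0], [0, 0, 0], 5],
    [[0, -11, 0], [0, 0, 0], 5],
    [[0, -14, 0], [0, 0, 0], 5],
    [[0, -16, 0], [0, 0, 0], 5],
    [[0, -18, 0], [0, 0, 0], 5],
    [[0, -18, 0], [0, 0, 0], 5]
  ]
}}

```text
clock: 4.52
tcp_pos: [0.4486, 0.0824, 0.0325]
orientation: [0.011, 0.683, 0.73, 0.007]
wrist_force: [29.3, -8.3, -24.3]
finger_gap: 0.0099
grip_force: 24.2
```

```bash
python3 - <<'E'
from h import *
t=imaging.read_camera("top")[...,::-1];s=imaging.read_camera("side")[...,::-1]
cv2.imwrite("pics/t1.png",t);cv2.imwrite("pics/s1.png",s)
cv2.imwrite("pics/v1.png",np.hstack([cv2.resize(t[90:290,190:350],None,fx=2.5,fy=2.5,interpolation=3),cv2.resize(s[170:330,120:280],(400,500)[::1],interpolation=3)]))
st=telemetry.get_state();print(st["wrist_force"],st["tcp_pos"],st["joint_pos"])
E
```

```text
[ 27.3542  -8.9646 -22.3763] [0.4486 0.0824 0.0325] [ 0.0082  0.2348 -0.5945  0.7165 -0.0042  1.512 ]
```

View pics/v1.png

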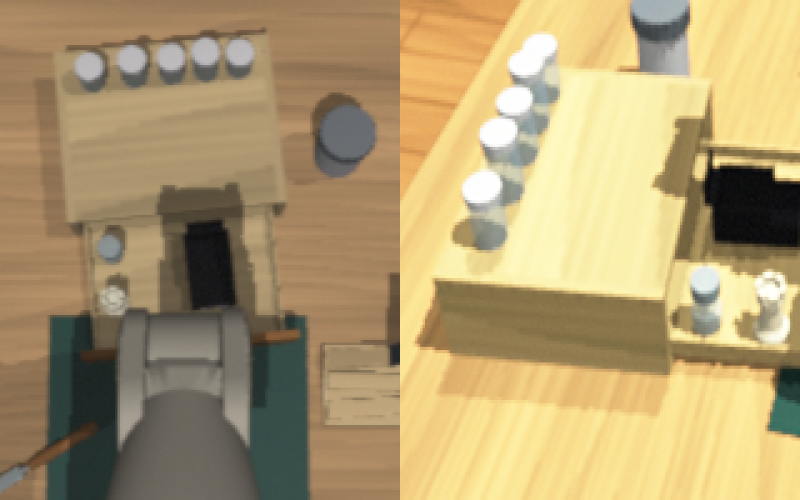

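```bash
python3 - <<'E'
from h import *
t0=cv2.imread("pics/top0.png");t1=cv2.imread("pics/t1.png")
for t,y0,y1,cols in((t0,165,200,(228,236,292,298)),(t1,215,245,(226,230,298,304))):
    h=cv2.cvtColor(t,cv2.COLOR_BGR2HSV)
    for c in cols:
        print(c,[(r,*map(int,h[r,c])) for r in range(y0,y1) if h[r,c,1]>150 and h[r,c,0]<15])
E
```

```text
228 []
236 []
292 []
298 []
226 []
230 []
298 []
304 []
```

```bash
python3 - <<'E'
from h import *
t0=cv2.imread("pics/top0.png");t1=cv2.imread("pics/t1.png")
for t,y0,y1,cols in((t0,174,194,(230,294)),(t1,218,240,(228,302))):
    h=cv2.cvtColor(t,cv2.COLOR_BGR2HSV)
    for c in cols: print(c,*[(r,*map(int,h[r,c])) for r in range(y0,y1)])
E
```

```text
230 (174, 19, 88, 160) (175, 19, 89, 160) (176, 19, 90, 162) (177, 19, 90, 156) (178, 19, 90, 111) (179, 19, 84, 91) (180, 20, 82, 87) (181, 19, 87, 88) (182, 17, 101, 109) (183, 14, 135, 136) (184, 14, 145, 141) (185, 14, 147, 137) (186, 14, 141, 107) (187, 14, 137, 84) (188, 13, 135, 81) (189, 15, 125, 100) (190, 15, 107, 164) (191, 15, 106, 178) (192, 15, 108, 181) (193, 15, 108, 182)
294 (174, 19, 82, 78) (175, 18, 86, 83) (176, 16, 115, 113) (177, 14, 139, 138) (178, 14, 145, 142) (179, 14, 146, 138) (180, 14, 142, 99) (181, 14, 142, 81) (182, 14, 137, 84) (183, 14, 118, 117) (184, 16, 109, 171) (185, 15, 108, 181) (186, 16, 108, 181) (187, 16, 108, 184) (188, 16, 109, 183) (189, 15, 108, 185) (190, 16, 109, 183) (191, 16, 107, 178) (192, 15, 107, 177) (193, 15, 108, 180)
228 (218, 20, 86, 98) (219, 20, 86, 95) (220, 19, 86, 95) (221, 20, 85, 96) (222, 18, 85, 99) (223, 19, 86, 98) (224, 19, 85, 99) (225, 20, 83, 89) (226, 20, 78, 88) (227, 19, 79, 87) (228, 19, 75, 85) (229, 18, 90, 79) (230, 15, 116, 68) (231, 14, 139, 64) (232, 15, 136, 62) (233, 13, 120, 53) (234, 16, 89, 43) (235, 72, 35, 36) (236, 84, 67, 38) (237, 79, 74, 38) (238, 82, 74, 38) (239, 84, 67, 38)
302 (218, 19, 87, 94) (219, 19, 86, 89) (220, 18, 90, 88) (221, 18, 91, 90) (222, 15, 123, 112) (223, 14, 144, 129) (224, 14, 148, 133) (225, 14, 145, 120) (226, 14, 133, 86) (227, 49, 32, 64) (228, 81, 67, 72) (229, 83, 74, 76) (230, 82, 78, 75) (231, 82, 75, 75) (232, 81, 76, 77) (233, 83, 77, 76) (234, 82, 77, 76) (235, 83, 77, 76) (236, 85, 75, 75) (237, 83, 77, 76) (238, 83, 78, 75) (239, 83, 75, 75)
```

```bash
python3 - <<'E'
from h import *
a=onz("top",[(230,182.3),(294,175.9)],.07);b=onz("top",[(228,229.3),(302,221.5)],.07);print(a,b)
for p in(a,b):
    d=p[0]-p[1];print("yaw",np.degrees(np.arctan2(-d[0],d[1])))
d=a[0]-a[1];n=np.array([d[1],-d[0]])/np.hypot(d[0],d[1]);print((b[:,:2]-a[0,:2])@n)
E
```

```text
[[0.623  0.191  0.07  ]
 [0.6426 0.0005 0.07  ]] [[ 0.4833  0.1948  0.07  ]
 [ 0.506  -0.0218  0.07  ]]
yaw 5.854487446559379
yaw 5.973696255321098
[-0.1386 -0.1381]
```

Request:
{"method": "step_arm", "body": {
  "moves": [
    [[0, 11, 0], [0, 0, 0], 5],
    [[0, 13, 0], [0, 0, 0], 20],
    [[0, 13, 0], [0, 0, 0], 28],
    [[0, 13, 0], [0, 0, 0], 28]
  ]
}}

```text
clock: 4.95
tcp_pos: [0.4471, 0.0857, 0.0295]
orientation: [-0.0, 0.682, 0.731, 0.0]
wrist_force: [0.5, 0.5, 0.1]
finger_gap: 0.0281
grip_force: 0.0
```

Request:
{"method": "step_arm", "body": {
  "moves": [
    [[0, 0, -25], [0, 0, 0], 28],
    [[0, 0, -60], [0, 0, 0], 28],
    [[0, 0, -100], [0, 0, 0], 28],
    [[0, 0, -140], [0, 0, 0], 40],
    [[-40, 0, -170], [0, 0, 0], 60],
    [[-80, 0, -180], [0, 0, 0], 66],
    [[-120, 0, -180], [0, 0, 0], 66],
    [[-160, 0, -180], [0, 0, 0], 66]
  ]
}}

```text
clock: 5.62
tcp_pos: [0.4582, -0.0713, 0.2109]
orientation: [0.001, 0.681, 0.732, 0.001]
wrist_force: [0.4, 0.4, -0.4]
finger_gap: 0.0659
grip_force: 0.0
```

```bash
python3 - <<'E'
from h import *
t=imaging.read_camera("top")[...,::-1];s=imaging.read_camera("side")[...,::-1]
cv2.imwrite("pics/t2.png",t);cv2.imwrite("pics/s2.png",s)
cv2.imwrite("pics/v2.png",np.hstack([cv2.resize(t[160:260,210:320],None,fx=3.6,fy=3.6,interpolation=3)[:360],cv2.resize(s[190:280,220:320],(400,360),interpolation=3)]))
print(telemetry.get_state()["tcp_pos"])
E
```

```text
[ 0.4584 -0.0752  0.2095]
```

View pics/v2.png

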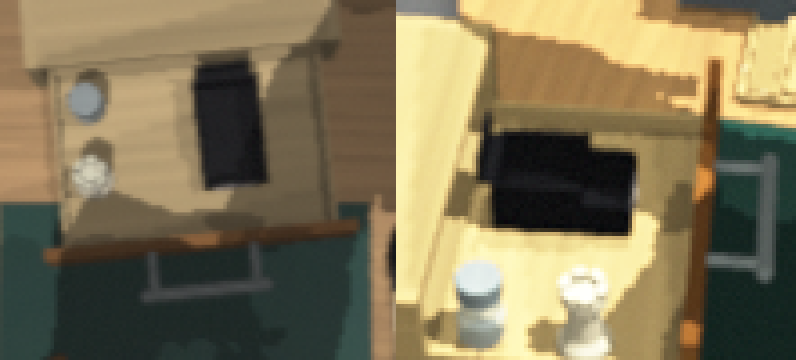

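```bash
python3 - <<'E'
from h import *
t=cv2.imread("pics/t2.png").astype(int)
g=t.max(2)
for r in range(173,216,2): 
    x=np.where(g[r,258:292]<58)[0]+258
    print(r,(x.min(),x.max(),len(x)) if len(x) else None, end=" | ")
print()
for c in (266,270,275,280,283): print(c,g[170:218,c].tolist())
s=cv2.imread("pics/s2.png").astype(int).max(2)
m=(s[190:280,236:285]<45).astype(np.uint8);n,l,st,_=cv2.connectedComponentsWithStats(m)
i=1+st[1:,4].argmax();ys,xs=np.where(l==i);print(st[i])
for y in range(ys.min(),ys.max()+1): print(y+190,xs[ys==y].min()+236,xs[ys==y].max()+236,end=" | ")
E
```

```text
173 None | 175 None | 177 (np.int64(271), np.int64(278), 8) | 179 (np.int64(265), np.int64(278), 14) | 181 (np.int64(265), np.int64(280), 16) | 183 (np.int64(264), np.int64(280), 17) | 185 (np.int64(264), np.int64(280), 17) | 187 (np.int64(264), np.int64(281), 18) | 189 (np.int64(265), np.int64(281), 17) | 191 (np.int64(265), np.int64(281), 17) | 193 (np.int64(265), np.int64(282), 18) | 195 (np.int64(265), np.int64(282), 18) | 197 (np.int64(266), np.int64(282), 17) | 199 (np.int64(266), np.int64(282), 17) | 201 (np.int64(266), np.int64(282), 17) | 203 (np.int64(266), np.int64(283), 18) | 205 (np.int64(266), np.int64(283), 18) | 207 (np.int64(267), np.int64(283), 17) | 209 (np.int64(267), np.int64(283), 17) | 211 (np.int64(267), np.int64(270), 4) | 213 None | 215 None | 
266 [160, 160, 163, 164, 133, 96, 85, 79, 50, 28, 34, 37, 34, 22, 25, 34, 36, 34, 34, 34, 36, 33, 31, 33, 32, 32, 31, 30, 36, 39, 40, 41, 45, 50, 52, 55, 55, 63, 79, 95, 99, 113, 125, 169, 179, 178, 180, 175]
270 [160, 162, 166, 165, 114, 87, 80, 61, 35, 28, 33, 34, 26, 20, 27, 34, 34, 36, 35, 36, 34, 35, 35, 37, 34, 
[... 441 characters left out ...]
0, 22, 20, 22, 20, 25, 24, 21, 22, 25, 42, 74, 103, 107, 106, 105, 100, 101]
283 [165, 167, 150, 145, 153, 154, 156, 177, 187, 193, 193, 196, 192, 184, 163, 156, 155, 125, 110, 104, 101, 97, 92, 93, 92, 88, 84, 80, 72, 69, 69, 68, 58, 55, 47, 45, 38, 36, 33, 32, 45, 97, 107, 106, 107, 104, 100, 100]
[  5  31  39  27 816]
221 242 242 | 222 242 242 | 223 242 259 | 224 242 267 | 225 242 267 | 226 242 267 | 227 242 268 | 228 241 278 | 229 241 279 | 230 241 279 | 231 241 279 | 232 241 279 | 233 241 278 | 234 241 278 | 235 244 278 | 236 244 278 | 237 244 278 | 238 244 278 | 239 244 277 | 240 244 277 | 241 244 277 | 242 244 277 | 243 244 277 | 244 245 277 | 245 245 277 | 246 245 277 | 247 261 277 |
```

```bash
python3 - <<'E'
from h import *
q=onz("top",[(263.7,185),(280.8,185)],.051);w=onz("top",[(266.7,209),(283.6,209)],.036)
print(q,w)
for i in(0,1):
    d=q[i]-w[i];print("yaw",np.degrees(np.arctan2(d[1],d[0])))
f=onz("top",[(270,211.2),(280,210.6)],.012);print("front bottom",f, "as top",onz("top",[(270,211.2),(280,210.6)],.034))
# candidate pose check
yaw=np.radians(6);c=np.r_[(q.mean(0)+w.mean(0))[:2]/2,.0315]
ax=np.array([np.cos(yaw),np.sin(yaw),0]);ay=np.array([-ax[1],ax[0],0]);
mid=f.mean(0)[:2]; 
cx=c+ax*(((np.r_[mid,0]-c)@ax)+.045); print("center",cx)
for n in("top","side"):
    for P in [(45,28,19.5),(45,-28,19.5),(-45,28,-19.5),(-45,-28,-19.5),(45,28,-19.5),(53.5,23,38.5)]:
        print(n,P,proj(n,cx+ax*P[0]/1e3+ay*P[1]/1e3+np.r_[0,0,P[2]/1e3]))
E
```

```text
[[0.6185 0.0912 0.051 ]
 [0.6185 0.0395 0.051 ]] [[0.5473 0.0822 0.036 ]
 [0.5473 0.0309 0.036 ]]
yaw 7.211212359235071
yaw 6.887168380789751
front bottom [[0.5435 0.0722 0.012 ]
 [0.5453 0.0413 0.012 ]] as top [[0.5408 0.0722 0.034 ]
 [0.5426 0.0418 0.034 ]]
center [0.5891 0.0616 0.0315]
top (45, 28, 19.5) [[262.7276 180.9438]]
top (45, -28, 19.5) [[281.1253 179.0552]]
top (-45, 28, -19.5) [[265.9417 211.8503]]
top (-45, -28, -19.5) [[283.9524 209.9609]]
top (45, 28, -19.5) [[262.9718 183.3659]]
top (53.5, 23, 38.5) [[263.9816 176.7519]]
side (45, 28, 19.5) [[241.9704 235.5158]]
side (45, -28, 19.5) [[245.4314 221.1067]]
side (-45, 28, -19.5) [[277.421  248.9256]]
side (-45, -28, -19.5) [[279.3815 234.2381]]
side (45, 28, -19.5) [[242.7748 246.6032]]
side (53.5, 23, 38.5) [[238.5293 228.3674]]
```

```bash
cat >> h.py <<'E'
YAW=np.radians(6.9);AX=np.array([np.cos(YAW),np.sin(YAW),0])
C=np.array([.587,.061,.0315]);AL=np.radians(25)
GR=tool(np.pi+YAW,-AL)
G=C+AX*.005+np.array([0,0,.006])+GR.apply([0,0,.024])
E
python3 - <<'E'
from h import *
print(G,GR.as_matrix())
delta(G+[0,0,.12],GR)
E
```

```text
[0.602  0.0628 0.0157] [[-0.8997 -0.1201  0.4196]
 [-0.1089  0.9928  0.0508]
 [-0.4226  0.     -0.9063]]
shift [129.  151.8  73.7] turn [-0.355 -0.333 -1.601]  steps 5.094382639348991 13.387195438939052
```

Request:
{"method": "step_arm", "body": {
  "moves": [
    [[20, 25, 0], [-0.355, -0.333, -1.601], 80],
    [[40, 50, 10], [-0.355, -0.333, -1.601], 80],
    [[65, 75, 20], [-0.355, -0.333, -1.601], 80],
    [[85, 100, 30], [-0.355, -0.333, -1.601], 80],
    [[105, 120, 40], [-0.355, -0.333, -1.601], 80],
    [[120, 140, 50], [-0.355, -0.333, -1.601], 80],
    [[129, 152, 55], [-0.355, -0.333, -1.601], 80],
    [[129, 152, 55], [-0.355, -0.333, -1.601], 80]
  ]
}}

```text
clock: 6.38
tcp_pos: [0.6009, 0.0721, 0.1521]
orientation: [0.138, 0.259, 0.956, 0.01]
wrist_force: [0.7, 0.1, 0.9]
finger_gap: 0.0799
grip_force: 0.0
```

```bash
python3 - <<'E'
from h import *
delta(G+[0,0,.10],GR);print(telemetry.get_state()["joint_pos"])
E
```

```text
shift [  3.9 -10.8  35.8] turn [-0.136 -0.138 -0.628]  steps 0.9006019846696016 5.262233542283029
[ 0.0154  0.2028 -0.3429  0.7523 -0.0571  0.5361]
```

Request:
{"method": "step_arm", "body": {
  "moves": [
    [[4, -11, 36], [-0.136, -0.138, -0.628], 80],
    [[4, -11, 36], [-0.136, -0.138, -0.628], 80],
    [[4, -11, 36], [-0.136, -0.138, -0.628], 80],
    [[4, -11, 36], [-0.136, -0.138, -0.628], 80],
    [[4, -11, 36], [-0.136, -0.138, -0.628], 80],
    [[4, -11, 36], [-0.136, -0.138, -0.628], 80],
    [[4, -11, 36], [-0.136, -0.138, -0.628], 80]
  ]
}}

```text
clock: 6.97
tcp_pos: [0.5996, 0.06, 0.1164]
orientation: [0.216, -0.054, 0.975, 0.012]
wrist_force: [-0.1, 1.1, -0.4]
finger_gap: 0.0796
grip_force: 0.0
```

```bash
python3 - <<'E'
from h import *
delta(G,GR)
E
```

```text
shift [40.   2.5 92.5] turn [-0.003 -0.001 -0.009]  steps 2.41655261241915 0.07466281029144478
```

Descend vertically and close.

Request:
{"method": "step_arm", "body": {
  "moves": [
    [[10, 2.5, 23], [0, 0, 0], 80],
    [[20, 2.5, 46], [0, 0, 0], 78],
    [[28, 2.5, 65], [0, 0, 0], 78],
    [[34, 2.5, 79], [0, 0, 0], 78],
    [[38, 2.5, 88], [0, 0, 0], 78],
    [[40, 2.5, 92], [0, 0, 0], 78],
    [[40, 2.5, 92], [0, 0, 0], 78]
  ]
}}

```text
clock: 7.55
tcp_pos: [0.6029, 0.0626, 0.0157]
orientation: [0.215, -0.054, 0.975, 0.012]
wrist_force: [-0.5, -0.7, 0.6]
finger_gap: 0.0779
grip_force: 0.0
```

Request:
{"method": "step_arm", "body": {
  "moves": [
    [[0, 0, 0], [0, 0, 0], 66],
    [[0, 0, 0], [0, 0, 0], 60],
    [[0, 0, 0], [0, 0, 0], 56],
    [[0, 0, 0], [0, 0, 0], 52],
    [[0, 0, 0], [0, 0, 0], 50],
    [[0, 0, 0], [0, 0, 0], 50]
  ],
  "grip_force": 40
}}

```text
clock: 8.05
tcp_pos: [0.6055, 0.0619, 0.0187]
orientation: [0.218, -0.054, 0.974, 0.012]
wrist_force: [-1.1, 1.3, 7.0]
finger_gap: 0.0555
grip_force: 43.2
```

```bash
python3 - <<'E'
from h import *
s=telemetry.get_state();print(s["tcp_pos"],s["finger_gap"],s["grip_force"],s["wrist_force"])
delta(G,GR)
E
```

```text
[0.6055 0.0619 0.0187] 0.05545945017611957 43.225611448287964 [-1.0843  1.2974  7.0276]
shift [4.3 1.3 1.2] turn [-0.005  0.004 -0.009]  steps 0.11219220195579614 0.08923253764004509
```

Request:
{"method": "step_arm", "body": {
  "moves": [
    [[-4, 0, -9], [0, 0, 0], 50],
    [[-13, 0, -27], [0, 0, 0], 50],
    [[-26, 0, -56], [0, 0, 0], 50],
    [[-42, 0, -90], [0, 0, 0], 50],
    [[-59, 0, -127], [0, 0, 0], 50],
    [[-76, 0, -163], [0, 0, 0], 50],
    [[-90, 0, -194], [0, 0, 0], 50],
    [[-101, 0, -217], [0, 0, 0], 50]
  ]
}}

```text
clock: 8.72
tcp_pos: [0.6042, 0.0617, 0.2607]
orientation: [0.219, -0.054, 0.974, 0.011]
wrist_force: [0.6, -0.1, -1.1]
finger_gap: 0.0555
grip_force: 42.6
```

Request:
{"method": "step_arm", "body": {
  "moves": [
    [[0, -10, 0], [0.05, 0, 0.11], 50],
    [[0, -20, 0], [0.1, 0, 0.22], 50],
    [[0, -40, 0], [0.15, 0, 0.33], 50],
    [[0, -60, 0], [0.2, 0, 0.44], 50],
    [[0, -80, 0], [0.25, 0, 0.54], 50],
    [[0, -100, 0], [0.3, 0, 0.65], 50],
    [[0, -120, 0], [0.35, 0, 0.76], 50],
    [[0, -130, 0], [0.39, 0, 0.84], 50]
  ]
}}

```text
clock: 9.38
tcp_pos: [0.6176, -0.0691, 0.2563]
orientation: [0.199, 0.391, 0.895, -0.086]
wrist_force: [1.1, 0.3, -0.4]
finger_gap: 0.0554
grip_force: 42.7
```

```bash
python3 - <<'E'
from h import *
s=telemetry.get_state();print(s["tcp_pos"],s["finger_gap"],s["grip_force"],s["wrist_force"],s["joint_pos"])
q=s["orientation"];R0=R.from_quat([q[1],q[2],q[3],q[0]]);print(R0.as_matrix())
E
```

```text
[ 0.6176 -0.0691  0.2563] 0.05540417587692389 42.65533983707428 [ 1.1445  0.2888 -0.3646] [-0.1062  0.1442 -0.1992  0.8883 -0.2809  0.6688]
[[-0.6157  0.7333  0.2884]
 [ 0.6648  0.6799 -0.3095]
 [-0.4231  0.0012 -0.9061]]
```

```bash
cat >> h.py <<'E'
q=np.array([.218,-.054,.974,.012]);RG=R.from_quat([q[1],q[2],q[3],q[0]]);PG=np.array([.6055,.0619,.0187])
RB=R.from_euler('z',YAW)
# tool in bin frame
RT=RB.inv()*RG; PT=RB.inv().apply(PG-C)
HK=np.array([.045,0,.0165])
PY=np.radians(182.16);RP=R.from_euler('z',PY)
P0=np.array([.4935,-.265,.155])
def target(th,hx,hz,dy=0):
    Rb=RP*R.from_euler('y',np.radians(th))
    hook=P0+RP.apply([hx/1e3,dy/1e3,hz/1e3])
    return hook+Rb.apply(PT-HK),Rb*RT
E
python3 - <<'E'
from h import *
print(PT,RT.as_euler('xyz',degrees=True))
# lip polygons clearance, dense points
from itertools import product
def box(x0,x1,z0,z1,n=25):
    xs=np.linspace(x0,x1,n);zs=np.linspace(z0,z1,n)
    return np.array([(x,z) for x in xs for z in zs])
hookpts=np.vstack([box(0,8.5,0,3),box(5.5,8.5,0,22,40),box(-10,0,-36,3,40)])
solids=[(-0,3.5,-40,0),(0,3.5,16,40),(17.5,24,-40,40),(0,24,-40,-9),(0,24,30,40)]
def clear(th,hx,hz):
    t=np.radians(th);c,s=np.cos(t),np.sin(t)
    p=np.c_[c*hookpts[:,0]+s*hookpts[:,1]+hx,-s*hookpts[:,0]+c*hookpts[:,1]+hz]
    m=9
    for a,b,d,e in solids:
        dx=np.maximum(a-p[:,0],p[:,0]-b);dz=np.maximum(d-p[:,1],p[:,1]-e)
        o=np.where((dx<0)&(dz<0),np.maximum(dx,dz),np.hypot(np.maximum(dx,0),np.maximum(dz,0)))
        m=min(m,o.min())
    return m
for th in(50,45,40,35):
    print("insert",th)
    for hx in range(-24,0,2):
        r=max((clear(th,hx,hz),hz) for hz in np.arange(-4,20,.5));print((hx,r[1],round(r[0],1)),end=" ")
    print()
for th in range(50,-1,-5):
    print(th,[ (round(v[0],2),v[1],v[2]) for v in sorted(((clear(th,hx,hz),hx,hz) for hx in np.arange(-8,1,.5) for hz in np.arange(-1,14,.5)),reverse=True)[:1]],
     [max((round(clear(th,hx,hz),1),hz) for hz in np.arange(-1,14,.5)) for hx in(-4,-3,-2,-1)])
p,o=target(45,-45,8);print(p);delta(p,o)
E
```

```text
[ 0.0185 -0.0013 -0.0128] [-179.9894   25.2314  179.449 ]
insert 50
(-24, np.float64(0.0), np.float64(6.9)) (-22, np.float64(0.5), np.float64(5.8)) (-20, np.float64(1.0), np.float64(5.1)) (-18, np.float64(1.5), np.float64(4.2)) (-16, np.float64(2.5), np.float64(3.7)) (-14, np.float64(4.0), np.float64(3.5)) (-12, np.float64(5.5), np.float64(3.4)) (-10, np.float64(7.5), np.float64(3.3)) (-8, np.float64(9.0), np.float64(3.2)) (-6, np.float64(13.5), np.float64(1.2)) (-4, np.float64(18.0), np.float64(-0.8)) (-2, np.float64(19.5), np.float64(-2.8)) 
insert 45
(-24, np.float64(-1.5), np.float64(7.4)) (-22, np.float64(-1.5), np.float64(6.0)) (-20, np.float64(-1.0), np.float64(4.9)) (-18, np.float64(0.0), np.float64(4.2)) (-16, np.float64(1.0), np.float64(3.3)) (-14, np.float64(2.0), np.float64(2.8)) (-12, np.float64(4.0), np.float64(2.8)) (-10, np.float64(6.0), np.float64(2.8)) (-8, np.float64(8.0), np.float64(2.8)) (-6, np.float64(11.5), np.float64(1.9)) (-4, np.float64(15.5), np.float64(-0.1)) (-2, np.float64(19.5), np.float64(-2.1)) 
insert 40
(-24, np.float64(-3.0), np.float64(8.0)) (-22
[... 2635 characters left out ...]
1.5), np.float64(5.5))] [(np.float64(0.6), np.float64(2.0)), (np.float64(1.4), np.float64(3.0)), (np.float64(2.3), np.float64(3.5)), (np.float64(2.2), np.float64(7.0))]
5 [(np.float64(1.71), np.float64(-1.5), np.float64(2.5))] [(np.float64(-0.5), np.float64(0.5)), (np.float64(0.4), np.float64(1.0)), (np.float64(1.3), np.float64(2.0)), (np.float64(1.6), np.float64(7.0))]
0 [(np.float64(1.0), np.float64(-1.0), np.float64(7.0))] [(np.float64(-1.7), np.float64(9.5)), (np.float64(-1.0), np.float64(9.0)), (np.float64(0.0), np.float64(8.0)), (np.float64(1.0), np.float64(7.0))]
[ 0.5779 -0.2605  0.161 ]
shift [ -62.5 -159.4  134.1] turn [0.111 0.409 2.319]  steps 5.214733650072165 18.867267946956936
```

```bash
python3 - <<'E'
from h import *
p,o=target(45,-50,3);delta(p+[.05,0,.09],o)
E
```

```text
shift [-132.2 -118.8   72.9] turn [0.111 0.409 2.319]  steps 4.606560655445436 18.867267946956936
```

Request:
{"method": "step_arm", "body": {
  "moves": [
    [[-7, -7, 4], [0.005, 0.02, 0.11], 50],
    [[-22, -20, 12], [0.011, 0.041, 0.235], 50],
    [[-40, -36, 22], [0.017, 0.062, 0.355], 50],
    [[-60, -54, 33], [0.022, 0.083, 0.47], 50],
    [[-80, -72, 44], [0.028, 0.104, 0.59], 50],
    [[-100, -90, 55], [0.034, 0.125, 0.71], 50],
    [[-117, -106, 65], [0.039, 0.146, 0.83], 50],
    [[-130, -117, 72], [0.045, 0.167, 0.945], 50]
  ]
}}

```text
clock: 10.05
tcp_pos: [0.6337, -0.2578, 0.2453]
orientation: [0.134, 0.765, 0.63, 0.027]
wrist_force: [1.1, 0.5, -1.1]
finger_gap: 0.0555
grip_force: 42.7
```

```bash
python3 - <<'E'
from h import *
p,o=target(45,-50,3);delta(p+[.05,0,.09],o)
s=telemetry.get_state();print(s["tcp_pos"],s["joint_pos"])
E
```

```text
shift [-2.7 -0.2 -0.5] turn [0.063 0.24  1.373]  steps 0.06597526693650009 11.167891404684658
[ 0.6337 -0.2578  0.2453] [-0.4793  0.3038  0.0273  1.0253 -0.0549  1.2769]
```

Request:
{"method": "step_arm", "body": {
  "moves": [
    [[-3, 0, 0], [0.005, 0.02, 0.115], 50],
    [[-3, 0, 0], [0.011, 0.042, 0.238], 50],
    [[-3, 0, 0], [0.0165, 0.063, 0.36], 50],
    [[-3, 0, 0], [0.022, 0.084, 0.48], 50],
    [[-3, 0, 0], [0.0275, 0.105, 0.6], 50],
    [[-3, 0, 0], [0.033, 0.126, 0.72], 50],
    [[-3, 0, 0], [0.0385, 0.147, 0.84], 50],
    [[-3, 0, 0], [0.044, 0.168, 0.96], 50]
  ]
}}

```text
clock: 10.72
tcp_pos: [0.6334, -0.2585, 0.2458]
orientation: [0.039, 0.966, 0.216, 0.134]
wrist_force: [-0.0, 0.5, -1.3]
finger_gap: 0.0558
grip_force: 42.7
```

```bash
python3 - <<'E'
from h import *
p,o=target(45,-50,3);delta(p+[.03,0,.05],o)
s=telemetry.get_state();print(s["tcp_pos"],s["joint_pos"])
E
```

```text
shift [-28.3 -11.9  32.6] turn [0.018 0.072 0.415]  steps 1.0745785762428732 3.3701118808866677
[ 0.6334 -0.2585  0.2458] [-0.5638  0.3079  0.0353  1.0515  0.1336  2.1552]
```

Request:
{"method": "step_arm", "body": {
  "moves": [
    [[-5, -2, 6], [0.005, 0.02, 0.115], 50],
    [[-12, -5, 14], [0.0105, 0.042, 0.235], 50],
    [[-20, -8, 23], [0.0155, 0.062, 0.355], 50],
    [[-26, -11, 30], [0.018, 0.072, 0.415], 50],
    [[-28, -12, 32.5], [0.018, 0.072, 0.415], 50],
    [[-28, -12, 32.5], [0.018, 0.072, 0.415], 50]
  ]
}}

```text
clock: 11.22
tcp_pos: [0.6122, -0.2599, 0.2054]
orientation: [-0.006, 0.985, 0.018, 0.171]
wrist_force: [0.4, 0.7, 0.1]
finger_gap: 0.0556
grip_force: 42.7
```

```bash
python3 - <<'E'
from h import *
p,o=target(45,-40,3);delta(p,o)
s=telemetry.get_state();print(s["tcp_pos"],s["joint_pos"],s["finger_gap"])
t=imaging.read_camera("top")[...,::-1];s=imaging.read_camera("side")[...,::-1]
cv2.imwrite("pics/t3.png",t);cv2.imwrite("pics/s3.png",s)
cv2.imwrite("pics/v3.png",np.hstack([cv2.resize(t[150:250,340:440],None,fx=4,fy=4,interpolation=3),cv2.resize(s[80:180,245:345],(400,400),interpolation=3)]))
E
```

```text
shift [-53.6  -0.5  33.3] turn [-0.001  0.002  0.007]  steps 1.5136396038570512 0.056564383074472264
[ 0.6122 -0.2599  0.2054] [-0.6178  0.2622 -0.1435  0.8922  0.2104  2.5162] 0.0556044152693691
```

View pics/v3.png

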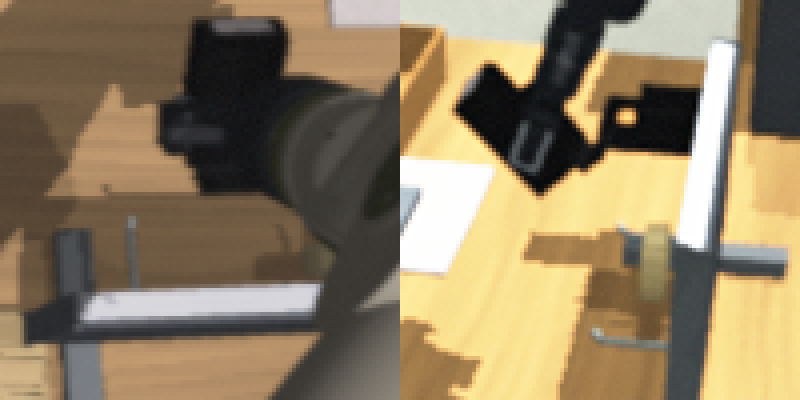

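```bash
cat >> h.py <<'E'
def binpose():
    s=telemetry.get_state();q=s["orientation"];R0=R.from_quat([q[1],q[2],q[3],q[0]])
    Rb=R0*RT.inv(); return s["tcp_pos"]-Rb.apply(PT),Rb
E
python3 - <<'E'
from h import *
c,Rb=binpose();print(c,Rb.as_euler('zyx',degrees=True))
for P in [(-45,-28,-19.5),(45,-28,-19.5),(-45,-28,2.5),(45,-28,19.5),(53.5,-23,16.5),(53.5,-23,38.5),(53.5,23,38.5),(50.5,-23,38.5)]:
    uv=proj("side",c+Rb.apply(np.array(P)/1e3))[0];print(P,uv,(uv-[245,80])*4+[400,0])
s=cv2.imread("pics/s3.png").max(2)
print(s[96:132,255:300])
E
```

```text
[ 0.6179 -0.2615  0.2295] [-176.3746  -45.006     2.363 ]
(-45, -28, -19.5) [258.0029 107.0557] [452.0116 108.2229]
(45, -28, -19.5) [279.9359 128.9822] [539.7436 195.9287]
(-45, -28, 2.5) [263.2748 102.293 ] [473.0993  89.1721]
(45, -28, 19.5) [289.4638 121.11  ] [577.8553 164.44  ]
(53.5, -23, 16.5) [290.953  122.9913] [583.8122 171.9651]
(53.5, -23, 38.5) [296.4508 118.4799] [605.8031 153.9197]
(53.5, 23, 38.5) [298.2639 111.4991] [613.0556 125.9963]
(50.5, -23, 38.5) [295.7422 117.7449] [602.9688 150.9796]
[[161 208 239 ... 161 160 161]
 [163 208 241 ... 160 159 161]
 [159 211 242 ... 159 159 163]
 ...
 [254 254 254 ... 250 250 250]
 [254 254 254 ... 250 250 251]
 [254 254 254 ... 250 250 251]]
```

```bash
python3 - <<'E'
from h import *
s=cv2.imread("pics/s3.png").max(2)
for r in range(108,132): print(r,' '.join(f"{v:3d}" for v in s[r,274:302]))
E
```

```text
108  15  19  22  30  30  32  30  30  28  22  25  30 132 228 250 250 250 244 236 237 221 144  36  15  33 145 238 253
109  15  20  26  28  30  30  34  32  29  28  26  20  40 132 221 249 251 251 251 253 237 129  32  17  43 176 252 255
110  16  48  55  38  23  25  27  28  33  28  25  17  10  41 141 239 254 251 251 253 223  86  24  14  31 123 199 224
111  30  75  79  44  26  24  23  27  26  30  27  19  14  16  60 176 247 253 252 253 215  66  17  18  21  34  63  77
112  50  91  80  37  29  31  26  41  44  32  19  16  14  14  17  69 180 246 253 251 190  51  18  20  21  18  14  16
113  62  93  70  31  32  28  32  70  72  41  17  14  15  18  14  15  76 208 252 246 167  39  21  21  22  14  17  15
114  74  84  54  27  27  25  40  84  82  38  15  15  13  15  19  15  34 141 243 241 144  37  22  29  17  16  16  17
115  88  74  37  25  26  31  59  86  69  27  13  13  15  13  18  17  22  72 169 172  83  23  21  20  16  15  19  17
116  85  53  28  27  29  38  78  83  44  17  15  14  17  15  17  20  22  29  62  57  24  18  29  41  38  25  19  18
117  79  36  28  25  27  58  87  67  26  13  11  13  15 
[... 983 characters left out ...]
 251
126 251 246 195  97  24  13  13  24  73 180 241 250 251 251 252 252 252 252 251 251 251 251 250 250 250 250 250 251
127 249 252 247 196  92  22  22  96 191 246 253 250 250 250 252 252 252 252 252 252 251 251 250 250 250 249 250 252
128 249 250 252 247 196  97 102 196 246 251 251 250 250 251 252 252 252 252 252 251 251 250 250 251 250 250 251 252
129 248 249 250 252 247 214 212 245 250 249 249 250 250 251 252 252 252 252 252 251 251 251 251 250 250 250 251 252
130 249 249 249 250 251 247 247 248 248 249 249 250 250 252 252 252 252 252 251 251 250 251 250 250 250 251 252 252
131 249 249 249 249 250 249 248 247 248 249 249 249 251 252 252 252 252 252 251 250 250 250 250 250 250 251 252 252
```

```bash
sed -i 's/P0=np.array(\[.4935/P0=np.array([.4925/' h.py; python3 - <<'E'
from h import *
p,o=target(45,-30,-2);delta(p,o)
E
```

```text
shift [-68.   -1.2  35.4] turn [ 0.001 -0.001  0.008]  steps 1.8387000057644647 0.06338052553889678
```

Request:
{"method": "step_arm", "body": {
  "moves": [
    [[-10, 0, 5], [0, 0, 0.004], 50],
    [[-25, 0, 13], [0, 0, 0.008], 50],
    [[-40, -0.5, 21], [0, 0, 0.008], 50],
    [[-53, -1, 28], [0, 0, 0.008], 50],
    [[-62, -1.2, 32.5], [0, 0, 0.008], 50],
    [[-68, -1.2, 35.4], [0, 0, 0.008], 50],
    [[-68, -1.2, 35.4], [0, 0, 0.008], 50],
    [[-68, -1.2, 35.4], [0, 0, 0.008], 50]
  ]
}}

```text
clock: 11.98
tcp_pos: [0.5623, -0.2611, 0.1514]
orientation: [-0.006, 0.985, 0.014, 0.172]
wrist_force: [-0.7, -0.5, -1.0]
finger_gap: 0.0553
grip_force: 42.7
```

```bash
python3 - <<'E'
from h import *
for a in((45,-30,-2),(45,-20,-1),(45,-14,2),(45,-7.5,8.5)): delta(*target(*a))
s=imaging.read_camera("side")[...,::-1];t=imaging.read_camera("top")[...,::-1];cv2.imwrite("pics/s4.png",s);cv2.imwrite("pics/t4.png",t)
c,Rb=binpose()
for P in [(45,-28,-19.5),(53.5,-23,16.5),(53.5,-23,38.5),(50.5,-23,38.5)]: print(P,proj("side",c+Rb.apply(np.array(P)/1e3))[0])
for x,z in((0,0),(0,16),(0,40)): print("panel end/at bin",x,z,proj("side",P0+RP.apply([x/1e3,-.102,z/1e3])),proj("side",P0+RP.apply([x/1e3,-.02,z/1e3])))
g=s.max(2)
for r in range(115,150): print(r,' '.join(f"{v:3d}" for v in g[r,285:322]))
E
```

```text
shift [-0.6 -0.1  0.2] turn [ 0.001 -0.002 -0.001]  steps 0.014346042473600721 0.019619523037466818
shift [-9.6  0.  -4.1] turn [ 0.001 -0.002 -0.001]  steps 0.2512933371971585 0.019619523037466818
shift [-14.2   0.   -9. ] turn [ 0.001 -0.002 -0.001]  steps 0.40418222863697173 0.019619523037466818
shift [-18.2   0.1 -17.3] turn [ 0.001 -0.002 -0.001]  steps 0.6017502719823736 0.019619523037466818
(45, -28, -19.5) [296.4441 147.2359]
(53.5, -23, 16.5) [307.3738 141.6264]
(53.5, -23, 38.5) [312.9032 137.4302]
(50.5, -23, 38.5) [312.2296 136.7266]
panel end/at bin 0 0 [[313.463  153.9355]] [[315.9785 139.6987]]
panel end/at bin 0 16 [[313.8072 148.9596]] [[316.3259 134.8679]]
panel end/at bin 0 40 [[314.3355 141.3233]] [[316.8583 127.4635]]
115  77 175 246 253 251 249 250 251 247 167  36  20  29  31  29  31  36  56  73  69  55  36  25  27  29  27  18  14  17  14  17  10  43 183 255 255 254
116  14  66 179 247 253 250 250 252 247 176  46  24  29  28  28  29  36  56  70  74  60  37  29  25  22  14  16  14  12  13  15   7  52 210 255 255 254
117  10  14  72 189 247 252 252 253 254 211  99
[... 4268 characters left out ...]
 108 105  76  70  71  81 131 156 156 158 159 158 143 102  74  72  70  71  71  70  69  71  69
146 244 240 235 236 238 239 237 211 155 104  45  23  53 115 160 145 110  99  89  96 132 154 156 153 156 153 139  96  70  69  69  70  70  72  71  73  69
147 254 252 251 251 252 252 253 235 158 120  83  67  93 133 163 168 152 135 116 115 140 155 154 153 155 150 136 109  77  66  71  70  71  71  70  70  72
148 252 250 250 251 251 251 246 199 135 115 109 105 113 122 137 151 150 135 121 125 143 147 148 147 150 145 139 129  95  73  70  69  73  70  71  72  69
149 251 250 250 250 251 251 234 155 117 115 116 118 121 121 126 126 128 121 119 126 138 143 142 142 142 145 140 126  94  72  69  72  70  72  70  71  71
```

```bash
sed -i 's/P0=np.array(\[.4925/P0=np.array([.4945/' h.py; python3 - <<'E'
from h import *
for a in((45,-20,-1),(45,-16,1),(45,-12,4),(45,-7.5,8.5)): delta(*target(*a))
E
```

```text
shift [-8.3 -0.1 -3.2] turn [ 0.002 -0.003 -0.001]  steps 0.21438251863329943 0.02632015952024455
shift [-11.4  -0.1  -6.4] turn [ 0.002 -0.003 -0.001]  steps 0.3145371180177262 0.02632015952024455
shift [-14.2  -0.1 -10.6] turn [ 0.002 -0.003 -0.001]  steps 0.42457748550872904 0.02632015952024455
shift [-16.9  -0.1 -16.4] turn [ 0.002 -0.003 -0.001]  steps 0.5638278138457212 0.02632015952024455
```

Request:
{"method": "step_arm", "body": {
  "moves": [
    [[-4, 0, -1.5], [0, 0, 0], 50],
    [[-8, 0, -3], [0, 0, 0], 50],
    [[-10, 0, -5], [0, 0, 0], 50],
    [[-11.4, 0, -6.4], [0, 0, 0], 50],
    [[-12.8, 0, -8.5], [0, 0, 0], 50],
    [[-14, 0, -10.5], [0, 0, 0], 50],
    [[-14, 0, -10.5], [0, 0, 0], 50]
  ]
}}

```text
clock: 12.67
tcp_pos: [0.5448, -0.2615, 0.1564]
orientation: [-0.006, 0.985, 0.014, 0.172]
wrist_force: [0.4, -0.3, -1.4]
finger_gap: 0.0556
grip_force: 42.7
```

```bash
python3 - <<'E'
from h import *
for a in((45,-12,4),(45,-7.5,8.5)): delta(*target(*a))
print(telemetry.get_state()["wrist_force"],telemetry.get_state()["ft_torque"])
s=imaging.read_camera("side")[...,::-1];t=imaging.read_camera("top")[...,::-1];cv2.imwrite("pics/s5.png",s);cv2.imwrite("pics/t5.png",t)
c,Rb=binpose()
for P in [(45,-28,-19.5),(53.5,-23,16.5),(45,-28,19.5)]: print(P,proj("side",c+Rb.apply(np.array(P)/1e3))[0])
cv2.imwrite("pics/v5.png",np.hstack([cv2.resize(t[170:270,340:440],None,fx=4,fy=4,interpolation=3),cv2.resize(s[100:160,275:335],(400,400),interpolation=3)]))
E
```

```text
shift [ 1.3  0.3 -0.3] turn [ 0.001 -0.001 -0.002]  steps 0.0315973535654541 0.021023766256055648
shift [-1.4  0.3 -6. ] turn [ 0.001 -0.001 -0.002]  steps 0.1488353056105244 0.021023766256055648
[ 0.3825 -0.3063 -1.3601] [-0.0135  0.3968  0.0845]
(45, -28, -19.5) [302.3967 146.6155]
(53.5, -23, 16.5) [313.4247 140.9645]
(45, -28, 19.5) [312.1176 139.236 ]
```

View pics/v5.png

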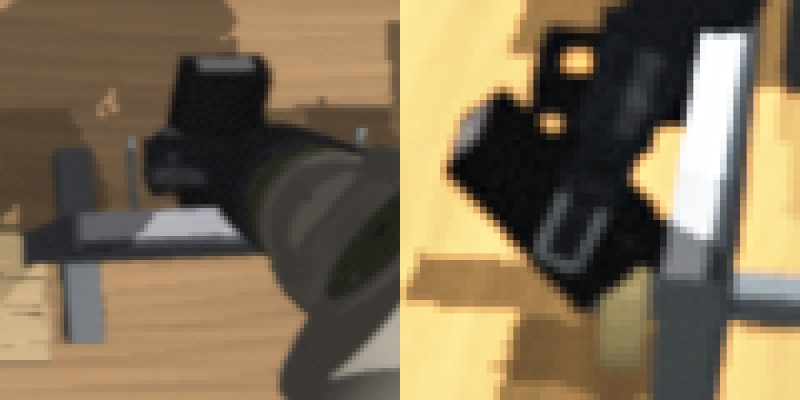

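```bash
python3 - <<'E'
from h import *
for a in((45,-10,6),(45,-8,8.5),(42.5,-7,8.5),(40,-6.2,8.5),(35,-5.2,8),(30,-4.2,7.5),(25,-3.2,7),(20,-2.2,6)): delta(*target(*a))
E
```

```text
shift [ 0.   0.3 -3.2] turn [ 0.001 -0.001 -0.002]  steps 0.07690195132282654 0.019837966620306898
shift [-1.   0.3 -6.2] turn [ 0.001 -0.001 -0.002]  steps 0.15136404726473157 0.019837966620306898
shift [-2.6  0.3 -5. ] turn [ 0.001 -0.045 -0.002]  steps 0.13562817646919054 0.3594314267528436
shift [-4.2  0.3 -3.7] turn [ 0.    -0.089 -0.002]  steps 0.13414221971982856 0.7083900635812167
shift [-7.   0.4 -0.6] turn [-0.001 -0.176 -0.001]  steps 0.1690281643833114 1.4066100821787169
shift [-10.1   0.4   2.3] turn [-0.002 -0.263 -0.001]  steps 0.24907492396504022 2.10489901595501
shift [-13.4   0.5   5.1] turn [-0.002 -0.35  -0.001]  steps 0.3450939101831814 2.8032053640387233
shift [-17.2   0.5   8.1] turn [-0.003 -0.438 -0.   ]  steps 0.45586722071164326 3.5015187073712166
```

Request:
{"method": "step_arm", "body": {
  "moves": [
    [[0, 0, -3], [0, 0, 0], 50],
    [[-1, 0.3, -6], [0, 0, 0], 50],
    [[-1, 0.3, -6.2], [0, 0, 0], 50],
    [[-2.6, 0.3, -5], [0, -0.045, 0], 50],
    [[-4.2, 0.3, -3.7], [0, -0.089, 0], 50],
    [[-5.6, 0.3, -2.2], [0, -0.133, 0], 50],
    [[-7, 0.4, -0.6], [0, -0.176, 0], 50],
    [[-7, 0.4, -0.6], [0, -0.176, 0], 50]
  ]
}}

```text
clock: 13.43
tcp_pos: [0.5393, -0.262, 0.1539]
orientation: [-0.005, 0.996, 0.015, 0.084]
wrist_force: [1.0, -0.7, -0.8]
finger_gap: 0.0551
grip_force: 42.7
```

```bash
python3 - <<'E'
from h import *
for a in((35,-5.2,8),(30,-4.2,7.5),(25,-3.2,7),(20,-2.2,6),(15,-1.5,5.5),(10,-1.5,4.5),(5,-1.5,2.5),(0,-1,1)): delta(*target(*a))
print(telemetry.get_state()["wrist_force"],telemetry.get_state()["ft_torque"])
E
```

```text
shift [-1.  -0.  -0.5] turn [-0.001  0.001 -0.   ]  steps 0.02719147329250518 0.014743509651588282
shift [-3.6 -0.   3. ] turn [-0.002 -0.086  0.   ]  steps 0.11168771440657638 0.6877190399933754
shift [-6.4  0.   6.3] turn [-0.003 -0.173  0.001]  steps 0.21479113248185205 1.3860051709854182
shift [-9.5  0.1  9.9] turn [-0.004 -0.26   0.001]  steps 0.3297437019977292 2.0843166599310847
shift [-12.5   0.1  13. ] turn [-0.004 -0.348  0.002]  steps 0.4315919782056011 2.782634415814251
shift [-15.1   0.2  16.4] turn [-0.005 -0.435  0.002]  steps 0.5342176381298429 3.480954666886245
shift [-18.1   0.2  20.6] turn [-0.006 -0.522  0.002]  steps 0.6566391979906433 4.179276162265797
shift [-21.6   0.3  23.9] turn [-0.007 -0.609  0.003]  steps 0.7739585630277326 4.877598367398181
[ 0.9876 -0.7325 -0.7503] [-0.0339  0.0708  0.0115]
```

Request:
{"method": "step_arm", "body": {
  "moves": [
    [[-3.6, 0, 3], [-0.002, -0.086, 0], 50],
    [[-5, 0, 4.7], [-0.002, -0.13, 0], 50],
    [[-6.4, 0, 6.3], [-0.003, -0.173, 0], 50],
    [[-8, 0, 8.1], [-0.003, -0.217, 0], 50],
    [[-9.5, 0, 9.9], [-0.004, -0.26, 0], 50],
    [[-11, 0, 11.5], [-0.004, -0.304, 0], 50],
    [[-12.5, 0, 13], [-0.004, -0.348, 0], 50],
    [[-12.5, 0, 13], [-0.004, -0.348, 0], 50]
  ]
}}

```text
clock: 14.1
tcp_pos: [0.5286, -0.2618, 0.1377]
orientation: [-0.001, 0.996, 0.015, -0.09]
wrist_force: [0.3, 0.3, -0.8]
finger_gap: 0.0558
grip_force: 42.7
```

```bash
python3 - <<'E'
from h import *
for a in((15,-1.5,5.5),(10,-1.5,4.5),(5,-1.5,2.5),(2,-1.2,1.5),(0,-1,1),(0,-1,0)): delta(*target(*a))
print(telemetry.get_state()["wrist_force"],telemetry.get_state()["ft_torque"])
s=imaging.read_camera("side")[...,::-1];cv2.imwrite("pics/s6.png",s);g=s.max(2)
c,Rb=binpose()
for P in [(45,-28,-19.5),(-45,-28,-19.5),(-45,-28,2.5)]: print(P,proj("side",c+Rb.apply(np.array(P)/1e3))[0])
for r in range(116,150): print(r,' '.join(f"{v:3d}" for v in g[r,274:318]))
E
```

```text
shift [ 0.3  0.6 -1.4] turn [-0.001  0.001  0.001]  steps 0.0373742026240104 0.01790151334260583
shift [-1.   0.6  2.7] turn [-0.002 -0.086  0.002]  steps 0.07026304834097723 0.6922187985020837
shift [-2.4  0.6  7.6] turn [-0.003 -0.174  0.002]  steps 0.19239638976148268 1.3904408616103374
shift [-3.7  0.7 10.4] turn [-0.003 -0.226  0.003]  steps 0.2645497216527739 1.8094118258523844
shift [-4.6  0.7 12. ] turn [-0.004 -0.261  0.003]  steps 0.3090122624909998 2.088731011230712
shift [-4.4  0.7 13. ] turn [-0.004 -0.261  0.003]  steps 0.3297326037558234 2.088731011230712
[ 0.3465  0.3351 -0.8322] [-0.0229 -0.2859 -0.0016]
(45, -28, -19.5) [311.0217 149.6838]
(-45, -28, -19.5) [282.4463 140.3291]
(-45, -28, 2.5) [284.4411 134.1049]
116 252 251 250 250 250 250 249 249 249 250 250 249 250 250 250 250 251 255 231  98  33  41  54  56  60  49  29  32  39  43  43  32  28  29  25  13  15  13  13  14  14  15   8  51
117 252 251 250 250 250 250 249 249 250 249 250 250 250 250 250 250 251 252 210  89  37  51  54  51  46  35  27  27  36  43  40  33  28  37  48  45  36  25  28  23  12  11  10  69

[... 5059 characters left out ...]
 252 252 248 240 240 244 246 245 240 237 237 240 240 239 212 171 166 157 139 128 110  77  51  46  43  36  29  25  13  14  14  14  14  38  57  72  74  75  76  76
147 251 250 250 251 251 252 252 252 253 254 254 254 252 251 252 252 253 254 235 164 144 140 142 147 139 129 132 116  69  31  22  15  10  11  14  15  19  59  85  79  75  75  76  74
148 251 250 250 250 250 251 251 251 252 253 253 252 251 250 251 252 252 246 201 136 116 117 120 125 125 139 152 143 112  89  80  55  36  26  18  15  36  94 125  98  75  76  77  74
149 251 251 250 250 250 251 251 251 252 253 253 252 251 250 251 251 252 235 156 117 116 114 120 121 121 127 130 129 125 119 118 111 107  94  60  35  67 114 130  99  76  77  74  75
```

Request:
{"method": "step_arm", "body": {
  "moves": [
    [[-0.5, 0.3, 1.2], [-0.001, -0.045, 0], 50],
    [[-1, 0.6, 2.7], [-0.002, -0.086, 0], 50],
    [[-1.7, 0.6, 5.2], [-0.002, -0.13, 0], 50],
    [[-2.4, 0.6, 7.6], [-0.003, -0.174, 0], 50],
    [[-3.7, 0.6, 10.4], [-0.003, -0.226, 0], 50],
    [[-4.6, 0.6, 12], [-0.004, -0.261, 0], 50],
    [[-4.6, 0.6, 12], [-0.004, -0.261, 0], 50]
  ]
}}

```text
clock: 14.73
tcp_pos: [0.5208, -0.2624, 0.1267]
orientation: [0.003, 0.976, 0.015, -0.219]
wrist_force: [-2.9, 0.8, -0.7]
finger_gap: 0.0557
grip_force: 42.7
```

```bash
python3 - <<'E'
from h import *
for a in((0,-1,1),(0,-1,0),(0,-1,-1)): delta(*target(*a))
print(telemetry.get_state()["wrist_force"],telemetry.get_state()["ft_torque"])
c,Rb=binpose();s=imaging.read_camera("side")[...,::-1];cv2.imwrite("pics/s7.png",s);g=s.max(2)
for P in [(45,-28,-19.5),(-45,-28,-19.5),(-45,-28,2.5)]: print(P,proj("side",c+Rb.apply(np.array(P)/1e3))[0])
for col in range(280,312,4): print(col,g[140:160,col].tolist())
E
```

```text
shift [ 1.1  0.2 -0.5] turn [0.    0.001 0.002]  steps 0.028706973986202602 0.021550539184561904
shift [1.5 0.2 0.4] turn [0.    0.001 0.002]  steps 0.03717518108359249 0.021550539184561904
shift [1.9 0.2 1.3] turn [0.    0.001 0.002]  steps 0.05558827962110688 0.021550539184561904
[-2.9361  0.808  -0.7385] [ 0.1786  0.107  -0.048 ]
(45, -28, -19.5) [314.4178 151.2915]
(-45, -28, -19.5) [284.7652 148.7495]
(-45, -28, 2.5) [284.8636 142.329 ]
280 [162, 166, 166, 165, 169, 216, 249, 252, 251, 252, 251, 251, 251, 252, 252, 252, 252, 252, 252, 252]
284 [152, 133, 117, 113, 118, 125, 195, 230, 235, 251, 254, 253, 252, 252, 251, 251, 251, 251, 250, 250]
288 [15, 15, 18, 16, 16, 15, 16, 13, 35, 158, 246, 253, 252, 251, 245, 246, 250, 250, 250, 250]
292 [26, 26, 19, 16, 17, 13, 15, 18, 14, 40, 115, 134, 137, 132, 116, 116, 119, 148, 170, 171]
296 [36, 32, 18, 16, 13, 15, 16, 17, 15, 22, 79, 115, 117, 119, 118, 116, 118, 149, 168, 170]
300 [25, 26, 30, 30, 29, 42, 48, 46, 47, 33, 52, 104, 127, 131, 130, 130, 127, 130, 161, 177]
304 [139, 127, 102, 83, 57, 40, 32, 49, 90, 77, 33, 92, 122, 122, 117, 117, 118, 114, 116, 133]
308 [16, 15, 13, 19, 25, 34, 34, 31, 25, 16, 21, 76, 119, 130, 121, 113, 111, 111, 111, 111]
```

Request:
{"method": "step_arm", "body": {
  "moves": [
    [[0.2, 0, 0.5], [0, 0, 0], 50],
    [[0.4, 0, 0.9], [0, 0, 0], 50],
    [[0.6, 0, 1.4], [0, 0, 0], 50],
    [[0.6, 0, 1.4], [0, 0, 0], 50]
  ]
}}

```text
clock: 15.12
tcp_pos: [0.5209, -0.2629, 0.1273]
orientation: [0.004, 0.976, 0.014, -0.217]
wrist_force: [-3.5, 1.4, -1.2]
finger_gap: 0.0555
grip_force: 43.0
```

Request:
{"method": "step_arm", "body": {
  "moves": [
    [[0.2, 0, 0.5], [0, 0, 0], 50],
    [[0.4, 0, 0.9], [0, 0, 0], 50],
    [[0.4, 0, 0.9], [0, 0, 0], 50]
  ]
}}

```text
clock: 15.37
tcp_pos: [0.5209, -0.263, 0.126]
orientation: [0.004, 0.976, 0.015, -0.218]
wrist_force: [-4.7, -1.4, 0.8]
finger_gap: 0.0552
grip_force: 43.1
```

Request:
{"method": "step_arm", "body": {
  "moves": [
    [[-0.7, 0, 0.3], [0, 0, 0], 50],
    [[-1.4, 0, 0.6], [0, 0, 0], 50],
    [[-1.4, 0, 0.6], [0, 0, 0], 50]
  ]
}}

```text
clock: 15.62
tcp_pos: [0.5208, -0.2631, 0.1258]
orientation: [0.004, 0.976, 0.015, -0.217]
wrist_force: [1.0, -0.1, 1.6]
finger_gap: 0.0555
grip_force: 43.5
```

Request:
{"method": "step_arm", "body": {
  "moves": [
    [[0.3, 0, 0.7], [0, 0, 0], 50],
    [[0.6, 0, 1.4], [0, 0, 0], 50],
    [[0.6, 0, 1.4], [0, 0, 0], 50]
  ]
}}

```text
clock: 15.87
tcp_pos: [0.5207, -0.2631, 0.1256]
orientation: [0.004, 0.976, 0.015, -0.216]
wrist_force: [0.8, 0.9, 8.1]
finger_gap: 0.0553
grip_force: 44.3
```

```bash
python3 - <<'E'
from h import *
delta(*target(0,-1,0))
print(telemetry.get_state()["wrist_force"],telemetry.get_state()["ft_torque"])
c,Rb=binpose();s=imaging.read_camera("side")[...,::-1];cv2.imwrite("pics/s8.png",s);g=s.max(2)
print("hook z est",(c+Rb.apply(HK)), "axis",Rb.apply([1,0,0]))
for col in range(288,312,4): print(col,g[144:156,col].tolist())
E
```

```text
shift [ 1.1 -0.4 -0.6] turn [ 0.003 -0.004  0.001]  steps 0.03106023416440156 0.04324735279534405
[0.7984 0.8583 8.1216] [ 0.2357  0.3312 -0.1268]
hook z est [ 0.4942 -0.2654  0.1548] axis [-0.9992 -0.0404 -0.0039]
288 [16, 15, 16, 13, 19, 106, 240, 254, 252, 252, 245, 246]
292 [17, 14, 15, 14, 13, 31, 112, 135, 138, 133, 113, 116]
296 [17, 14, 13, 16, 14, 20, 67, 110, 122, 119, 119, 118]
300 [29, 41, 46, 56, 52, 37, 39, 96, 129, 130, 128, 129]
304 [66, 50, 33, 32, 77, 78, 39, 76, 115, 121, 119, 115]
308 [23, 34, 42, 37, 24, 15, 15, 55, 106, 130, 121, 112]
```

Request:
{"method": "step_arm", "body": {
  "moves": [
    [[-0.3, 0, -0.7], [0, 0, 0], 50],
    [[-0.3, 0, -0.7], [0, 0, 0], 56],
    [[-0.3, 0, -0.7], [0, 0, 0], 58],
    [[-0.3, 0, -0.7], [0, 0, 0], 62],
    [[-0.3, 0, -0.7], [0, 0, 0], 68],
    [[-0.3, 0, -0.7], [0, 0, 0], 72],
    [[-0.3, 0, -0.7], [0, 0, 0], 72]
  ]
}}

```text
clock: 16.5
tcp_pos: [0.5197, -0.2628, 0.1245]
orientation: [0.004, 0.976, 0.015, -0.218]
wrist_force: [0.7, 0.3, -0.3]
finger_gap: 0.0717
grip_force: 0.0
```

```bash
python3 - <<'E'
from h import *
st=telemetry.get_state();print(st["wrist_force"],st["tcp_pos"],st["finger_gap"])
s=imaging.read_camera("side")[...,::-1];t=imaging.read_camera("top")[...,::-1];cv2.imwrite("pics/s9.png",s);g=s.max(2)
for col in range(288,312,4): print(col,g[144:156,col].tolist())
cv2.imwrite("pics/v9.png",np.hstack([cv2.resize(t[150:250,340:440],None,fx=4,fy=4,interpolation=3),cv2.resize(s[100:160,275:335],(400,400),interpolation=3)]))
E
```

```text
[ 0.7339  0.2731 -0.2833] [ 0.5197 -0.2628  0.1245] 0.07170146358634372
288 [14, 18, 15, 15, 13, 24, 129, 243, 254, 252, 245, 246]
292 [16, 16, 14, 13, 16, 13, 35, 93, 138, 134, 116, 115]
296 [21, 17, 13, 14, 14, 20, 23, 89, 120, 121, 119, 119]
300 [28, 29, 33, 44, 49, 57, 48, 74, 114, 129, 129, 130]
304 [103, 81, 52, 37, 58, 79, 58, 51, 97, 119, 118, 115]
308 [12, 14, 22, 22, 19, 17, 14, 37, 96, 131, 120, 113]
```

View pics/v9.png

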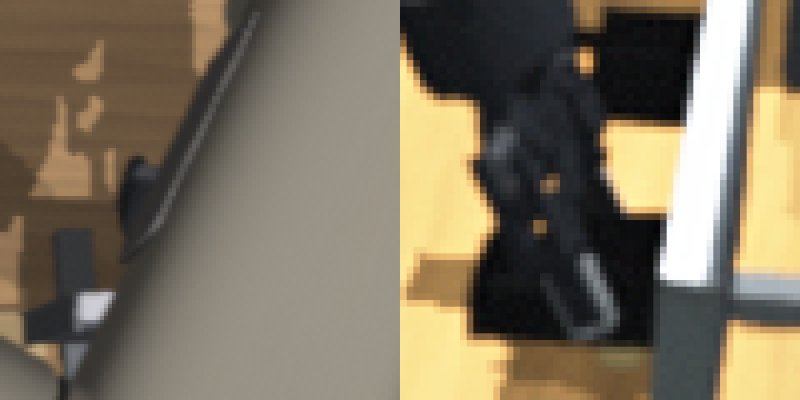

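Request:
{"method": "step_arm", "body": {
  "moves": [
    [[0, 0, -8], [0, 0, 0], 74],
    [[0, 0, -20], [0, 0, 0], 74],
    [[0, 0, -38], [0, 0, 0], 74],
    [[0, 0, -60], [0, 0, 0], 74],
    [[0, 0, -85], [0, 0, 0], 74],
    [[0, 0, -110], [0, 0, 0], 74],
    [[0, 0, -135], [0, 0, 0], 74],
    [[0, 0, -150], [0, 0, 0], 74]
  ]
}}

```text
clock: 17.27
tcp_pos: [0.5841, -0.2605, 0.2637]
orientation: [0.004, 0.976, 0.015, -0.216]
wrist_force: [-0.1, 0.6, -0.4]
finger_gap: 0.0743
grip_force: 0.0
```

Request:
{"method": "step_arm", "body": {
  "moves": [
    [[0, -30, -20], [0, 0, 0], 74],
    [[0, -65, -30], [0, 0, 0], 74],
    [[0, -100, -30], [0, 0, 0], 74],
    [[0, -135, -30], [0, 0, 0], 74],
    [[0, -160, -30], [0, 0, 0], 74],
    [[0, -180, -30], [0, 0, 0], 74],
    [[0, -180, -30], [0, 0, 0], 74]
  ]
}}

```text
clock: 17.85
tcp_pos: [0.5908, -0.076, 0.2889]
orientation: [0.004, 0.976, 0.017, -0.217]
wrist_force: [0.1, 0.0, -0.1]
finger_gap: 0.0741
grip_force: 0.0
```

```bash
python3 - <<'E'
from h import *
st=telemetry.get_state();print(st["wrist_force"],st["tcp_pos"],st["clock"])
s=imaging.read_camera("side")[...,::-1];t=imaging.read_camera("top")[...,::-1]
cv2.imwrite("pics/v10.png",np.hstack([t[90:270,190:510],cv2.resize(s[80:260,220:360],None,fx=2,fy=2,interpolation=3)[:360:2] if 0 else cv2.resize(s[90:260,220:350],(260,180))]))
cv2.imwrite("pics/v10.png",np.hstack([cv2.resize(t[130:260,210:510],(540,234),interpolation=3),cv2.resize(s[100:217,225:355],(260,234),interpolation=3)]))
E
```

```text
[ 0.1141  0.0274 -0.127 ] [ 0.5908 -0.076   0.2889] 17.85
```

View pics/v10.png

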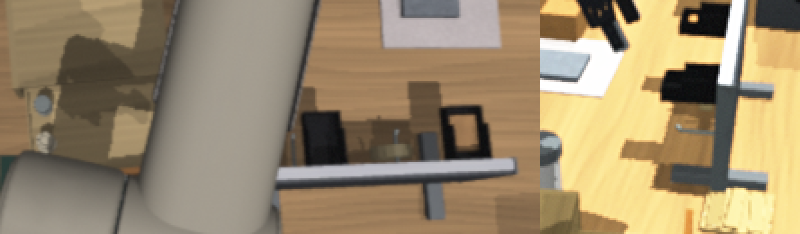

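```bash
python3 - <<'E'
from h import *
h=cv2.cvtColor(cv2.imread("pics/t2.png"),cv2.COLOR_BGR2HSV)
for c in(228,302): print(c,*[(r,*map(int,h[r,c])) for r in range(218,235)])
E
```

```text
228 (218, 19, 88, 162) (219, 20, 88, 151) (220, 19, 88, 148) (221, 19, 88, 148) (222, 19, 90, 151) (223, 19, 89, 146) (224, 19, 88, 116) (225, 19, 81, 95) (226, 19, 78, 91) (227, 20, 83, 89) (228, 16, 107, 88) (229, 15, 126, 75) (230, 14, 133, 67) (231, 15, 131, 64) (232, 14, 125, 53) (233, 16, 65, 43) (234, 79, 54, 38)
302 (218, 18, 83, 95) (219, 19, 83, 92) (220, 17, 87, 91) (221, 15, 117, 87) (222, 14, 139, 86) (223, 14, 143, 84) (224, 13, 136, 71) (225, 14, 118, 56) (226, 73, 36, 50) (227, 85, 60, 51) (228, 86, 69, 52) (229, 83, 65, 51) (230, 86, 69, 52) (231, 83, 63, 53) (232, 81, 66, 54) (233, 84, 67, 53) (234, 84, 67, 53)
```

The hang looks good. The images show the tray slipped back about 2 mm when I released the handle, so I'll pull it to its stop again.

```bash
cat >> h.py <<'E'
H=np.array([.448,.0815,.028]);HR=tool(np.radians(95.9))
E
python3 - <<'E'
from h import *
print(onz("top",[(250.8,242.5),(283.6,239.7)],.046))
delta(H+[0,0,.17],HR)
E
```

```text
[[0.4459 0.1292 0.046 ]
 [0.454  0.0317 0.046 ]]
shift [ -86.4 -165.9  140. ] turn [-0.358  0.336 -1.613]  steps 5.602838225017916 13.490146232875217
```

Request:
{"method": "step_arm", "body": {
  "moves": [
    [[-10, -20, 10], [-0.358, 0.336, -1.613], 50],
    [[-22, -42, 30], [-0.358, 0.336, -1.613], 28],
    [[-34, -66, 50], [-0.358, 0.336, -1.613], 28],
    [[-46, -90, 70], [-0.358, 0.336, -1.613], 28],
    [[-58, -112, 90], [-0.358, 0.336, -1.613], 28],
    [[-70, -134, 110], [-0.358, 0.336, -1.613], 28],
    [[-80, -155, 130], [-0.358, 0.336, -1.613], 28],
    [[-86, -166, 140], [-0.358, 0.336, -1.613], 28]
  ]
}}

```text
clock: 18.62
tcp_pos: [0.4461, 0.0817, 0.1963]
orientation: [0.001, 0.869, 0.485, -0.099]
wrist_force: [-0.2, -1.3, -0.0]
finger_gap: 0.0281
grip_force: 0.0
```

```bash
python3 - <<'E'
from h import *
delta(H+[0,0,.12],HR)
print(telemetry.get_state()["joint_pos"])
E
```

```text
shift [ 9.1  6.3 47.1] turn [-0.148  0.136 -0.654]  steps 1.1592183368555657 5.477685658201007
[ 0.0615  0.251  -0.1446  1.3532 -0.0862  2.1935]
```

Request:
{"method": "step_arm", "body": {
  "moves": [
    [[1.5, 1, 8], [-0.148, 0.136, -0.654], 28],
    [[3, 2, 16], [-0.148, 0.136, -0.654], 28],
    [[4.5, 3, 24], [-0.148, 0.136, -0.654], 28],
    [[6, 4, 32], [-0.148, 0.136, -0.654], 28],
    [[7.5, 5, 40], [-0.148, 0.136, -0.654], 28],
    [[9, 6, 47], [-0.148, 0.136, -0.654], 28],
    [[9, 6, 47], [-0.148, 0.136, -0.654], 28],
    [[9, 6, 47], [-0.148, 0.136, -0.654], 28]
  ]
}}

```text
clock: 19.28
tcp_pos: [0.4503, 0.0797, 0.1494]
orientation: [0.001, 0.674, 0.739, -0.0]
wrist_force: [-0.3, -0.0, 1.4]
finger_gap: 0.0281
grip_force: 0.0
```

```bash
python3 - <<'E'
from h import *
delta(H,HR)
E
```

```text
shift [  2.2  -2.2 121.4] turn [ 0.     0.002 -0.01 ]  steps 2.9121755920000263 0.08264996718688018
```

Request:
{"method": "step_arm", "body": {
  "moves": [
    [[2, -2, 25], [0, 0, -0.01], 28],
    [[2, -2, 55], [0, 0, -0.01], 28],
    [[2, -2, 80], [0, 0, -0.01], 28],
    [[2, -2, 100], [0, 0, -0.01], 28],
    [[2, -2, 113], [0, 0, -0.01], 28],
    [[2, -2, 121], [0, 0, -0.01], 28],
    [[2, -2, 121], [0, 0, -0.01], 28]
  ]
}}

```text
clock: 19.87
tcp_pos: [0.4477, 0.0823, 0.027]
orientation: [-0.0, 0.669, 0.743, -0.001]
wrist_force: [0.5, 0.2, 0.8]
finger_gap: 0.028
grip_force: 0.0
```

Request:
{"method": "step_arm", "body": {
  "moves": [
    [[0, -4, 0], [0, 0, 0], 28],
    [[0, -8, 0], [0, 0, 0], 28],
    [[0, -11, 0], [0, 0, 0], 28],
    [[0, -13, 0], [0, 0, 0], 28],
    [[0, -15, 0], [0, 0, 0], 28],
    [[0, -17, 0], [0, 0, 0], 28],
    [[0, -17, 0], [0, 0, 0], 28]
  ]
}}

```text
clock: 20.45
tcp_pos: [0.4399, 0.0813, 0.0311]
orientation: [0.006, 0.668, 0.744, 0.006]
wrist_force: [16.6, 3.0, -10.9]
finger_gap: 0.0282
grip_force: 8.4
```

Request:
{"method": "step_arm", "body": {
  "moves": [
    [[0, 8, 0], [0, 0, 0], 28],
    [[0, 13, 0], [0, 0, 0], 28],
    [[0, 15, 0], [0, 0, 0], 28],
    [[0, 15, 0], [0, 0, 0], 28]
  ]
}}

```text
clock: 20.78
tcp_pos: [0.4461, 0.0824, 0.0284]
orientation: [0.001, 0.668, 0.744, -0.0]
wrist_force: [1.1, -0.1, -0.1]
finger_gap: 0.0285
grip_force: 0.0
```

Request:
{"method": "step_arm", "body": {
  "moves": [
    [[0, 0, -25], [0, 0, 0], 28],
    [[0, 0, -60], [0, 0, 0], 28],
    [[0, 0, -100], [0, 0, 0], 28],
    [[0, 0, -140], [0, 0, 0], 28],
    [[-40, 0, -170], [0, 0, 0], 28],
    [[-80, 0, -180], [0, 0, 0], 28],
    [[-120, 0, -180], [0, 0, 0], 28],
    [[-160, 0, -180], [0, 0, 0], 28]
  ]
}}

```text
clock: 21.45
tcp_pos: [0.4625, -0.074, 0.2099]
orientation: [0.002, 0.668, 0.744, 0.0]
wrist_force: [0.2, 1.2, -0.8]
finger_gap: 0.0277
grip_force: 0.0
```

```bash
python3 - <<'E'
from h import *
t=imaging.read_camera("top")[...,::-1].copy();s=imaging.read_camera("side")[...,::-1]
cv2.imwrite("pics/t11.png",t);h=cv2.cvtColor(t,cv2.COLOR_BGR2HSV)
for c in(228,302): print(c,*[(r,*map(int,h[r,c])) for r in range(219,234)])
g=s.max(2)
for col in(288,296,308): print(col,g[144:156,col].tolist())
cv2.imwrite("pics/v11.png",np.hstack([cv2.resize(t[130:260,210:510],(540,234),interpolation=3),cv2.resize(s[100:270,215:345],(179,234),interpolation=3)]))
st=telemetry.get_state();print(st["wrist_force"],st["tcp_pos"],st["clock"])
E
```

```text
228 (219, 19, 88, 151) (220, 19, 86, 148) (221, 19, 88, 147) (222, 18, 88, 150) (223, 19, 89, 146) (224, 19, 88, 116) (225, 19, 81, 94) (226, 19, 80, 89) (227, 20, 81, 79) (228, 20, 75, 71) (229, 17, 91, 70) (230, 15, 120, 66) (231, 15, 141, 65) (232, 13, 135, 64) (233, 13, 118, 54)
302 (219, 19, 87, 91) (220, 19, 86, 89) (221, 18, 88, 90) (222, 15, 108, 87) (223, 14, 135, 85) (224, 14, 140, 84) (225, 14, 138, 74) (226, 15, 116, 57) (227, 60, 22, 47) (228, 83, 60, 51) (229, 83, 65, 51) (230, 85, 54, 52) (231, 84, 67, 53) (232, 83, 64, 52) (233, 84, 69, 52)
288 [14, 19, 14, 16, 16, 24, 123, 238, 253, 250, 242, 243]
296 [14, 15, 15, 16, 15, 16, 21, 86, 114, 116, 115, 112]
308 [13, 15, 15, 11, 13, 13, 11, 33, 94, 123, 117, 109]
[-0.8519  0.7375  0.2505] [ 0.4629 -0.0778  0.2085] 21.55
```

View pics/v11.png

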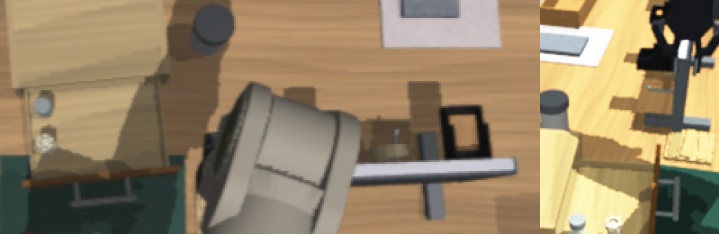

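```bash
python3 -c "
from workcell import env; print(env.hand_in())"
```

```text
the job is handed in; nothing more can be done
None
```

I handed the job in: the bin hangs level in the panel's top groove with its back against the panel, the tray is out at its stop, and the rook and jar are still standing; the tray slid back about 2 mm when I first let go of the handle, so I pulled it to its stop a second time after hanging the bin.

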